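Put the badminton kit away and shut the cabinet

TASK

Clear the badminton kit off the landing table into the cabinet: pull its tray right out, stand every shuttlecock cork up in the tray's wide compartment and lay the whistle in the narrow one, then push the tray fully home and push the door shut until it seats on its catch. Leave the tape, the tin and everything else on the table and shelves where it is.

Things in the scene. Friction and masses are not known exactly. Their poses are not given: they have to be found in the camera images.
- cabinet: white kit cabinet fixed on the table, 280 wide (y) x 220 deep (x) x 209 mm high, one door, one pull-out tray behind it. Origin: middle of the lower edge of its front opening; x points into the cabinet, y to the left as you face the front, z up. Its roof is from 197 to 209 mm above the table and begins at the front, x = 0
- tray (a joint): how far the blue tray is out of the cabinet, along the cabinet's -x (m): 0 = fully home, 0.18 = fully out; about 1.5 N of friction, stays where it is left. Starts part of the way out. When fully out both compartments lie wholly in front of the roof, their rear ends 6 mm from it
- tray_front (a point): middle of the top edge of the tray's front panel, on its outer face; moves with the tray. The plain panel is 246 mm wide and 10 mm thick (from here 10 mm towards the cabinet), its top 175 mm above the table, 76 mm high; it can be pinched over its top edge. With the tray home its outer face sits 4 mm inside the cabinet's front opening
- tray_wide (a point): centre of the floor of the tray's wide compartment (left as you face the cabinet), inside 160 mm deep (x) x 156 mm wide (y), floor 105 mm above the table; cabinet's axes; moves with the tray. The front panel stands 70 mm above the floor, the other walls and the 6 mm partition 35 mm, the roof's underside 92 mm. Room for four shuttlecocks, two by two
- tray_narrow (a point): centre of the floor of the tray's narrow compartment (right as you face the cabinet), inside 160 mm deep (x) x 72 mm wide (y); same floor height, axes and wall heights as tray_wide
- door (a joint): angle of the cabinet's grey door (rad): 0 = shut and seated, 1.57 = square to the front, 1.9 = stop; starts open; upright hinge at the left end of the front. Stays where left. Sprung roller catch: from about 0.055 rad it needs about 7 N of push 250 mm from the hinge to pass the roller; below about 0.02 rad it snaps home by itself. Let go earlier, it springs back ajar
- door_hinge (a point): on the door's hinge axis (left end of the cabinet's front, at the door's inner face), half-way up, 105 mm above the table
- door_edge (a point): free edge of the door on its outer face, half-way up, 279 mm from the hinge along the door. The door is 14 mm thick and reaches from 4 to 207 mm above the table. A knob, 22 mm across, stands 30 mm out of its outer face, 235 mm from the hinge and 85 mm above the table; above 110 mm the outer face is plain
- shuttle1: white nylon shuttlecock standing cork up: skirt 62 mm across at the foot narrowing to 27 mm at 60 mm, then a green band and the cork, 26 mm across, from 60 to 85 mm above the foot; 15 g; grip it by the cork from above. Origin: centre of its foot; z up through the cork. It may be absent (None)
- shuttle2: white nylon shuttlecock standing cork up: skirt 62 mm across at the foot narrowing to 27 mm at 60 mm, then a green band and the cork, 26 mm across, from 60 to 85 mm above the foot; 15 g; grip it by the cork from above. Origin: centre of its foot; z up through the cork. It may be absent (None)
- shuttle3: white nylon shuttlecock standing cork up: skirt 62 mm across at the foot narrowing to 27 mm at 60 mm, then a green band and the cork, 26 mm across, from 60 to 85 mm above the foot; 15 g; grip it by the cork from above. Origin: centre of its foot; z up through the cork. It may be absent (None)
- shuttle4: white nylon shuttlecock standing cork up: skirt 62 mm across at the foot narrowing to 27 mm at 60 mm, then a green band and the cork, 26 mm across, from 60 to 85 mm above the foot; 15 g; grip it by the cork from above. Origin: centre of its foot; z up through the cork. It may be absent (None)
- whistle: red plastic whistle lying flat on its side, 20 mm high: a round barrel 25 mm across and a mouthpiece 10 mm wide that leaves it along its -x, to 37.5 mm from the barrel's centre, along the +y side of the barrel; 15 g. Origin: centre of the barrel's underside; grip the barrel across (y), 25 mm
- tape: roll of yellow grip tape lying flat, 50 mm across, 26 mm high; bystander among the shuttlecocks; origin: centre of its underside
- tin: flat round green-and-silver tin, 61 mm across, 18 mm high; bystander among the shuttlecocks; origin: centre of its underside
- lunchbox: pink plastic lunchbox with four white spring latches, 120 x 180 x 72 mm, on the low glass shelf along the right side; bystander; origin: centre of its underside
- flask: stainless drink flask with black flip-top lid, 68 mm across, 144 mm tall, on the same glass shelf; bystander; origin: centre of its underside
- sunscreen: sunscreen bottle, 44 mm across, 120 mm tall, on the low glass shelf at the left; bystander; origin: centre of its underside
- clock: small dark wooden clock, 90 x 40 x 70 mm, on the left glass shelf; bystander; origin: centre of its underside
- keydish: shallow blue ceramic key dish, 120 mm across, 22 mm high, on the table left of the cabinet; bystander; origin: centre of its underside

How it is judged:
On the way, in this order (a step that is already met when the one before it is completed fails the run):
1. the tray is pulled right out (value of joint tray above 0.16 m), for 0.2 s.
2. with the tray out and the door open, every shuttlecock stands in the wide compartment and the whistle lies in the narrow one, let go (x of shuttle1 in the frame of tray_wide between -0.06 and 0.06 m and y of shuttle1 in the frame of tray_wide between -0.058 and 0.058 m and z of shuttle1 in the frame of tray_wide between -0.01 and 0.012 m and angle between each of shuttle1, shuttle2, shuttle3, shuttle4's own z axis and vertical below 0.2 rad and x of shuttle2 in the frame of tray_wide between -0.06 and 0.06 m and y of shuttle2 in the frame of tray_wide between -0.058 and 0.058 m and z of shuttle2 in the frame of tray_wide between -0.01 and 0.012 m and x of shuttle3 in the frame of tray_wide between -0.06 and 0.06 m and y of shuttle3 in the frame of tray_wide between -0.058 and 0.058 m and z of shuttle3 in the frame of tray_wide between -0.01 and 0.012 m and x of shuttle4 in the frame of tray_wide between -0.06 and 0.06 m and y of shuttle4 in the frame of tray_wide between -0.058 and 0.058 m and z of shuttle4 in the frame of tray_wide between -0.01 and 0.012 m and x of whistle in the frame of tray_narrow between -0.08 and 0.08 m and y of whistle in the frame of tray_narrow between -0.036 and 0.036 m and z of whistle in the frame of tray_narrow between -0.015 and 0.03 m and contact force between each of shuttle1, shuttle2, shuttle3, shuttle4, whistle and the fingers below 0.2 N and value of joint tray above 0.05 m and value of joint door above 0.5 rad), for 0.2 s.
3. the tray is pushed fully home, everything still in place in it, the door still open (x of shuttle1 in the frame of tray_wide between -0.06 and 0.06 m and y of shuttle1 in the frame of tray_wide between -0.058 and 0.058 m and z of shuttle1 in the frame of tray_wide between -0.01 and 0.012 m and angle between each of shuttle1, shuttle2, shuttle3, shuttle4's own z axis and vertical below 0.2 rad and x of shuttle2 in the frame of tray_wide between -0.06 and 0.06 m and y of shuttle2 in the frame of tray_wide between -0.058 and 0.058 m and z of shuttle2 in the frame of tray_wide between -0.01 and 0.012 m and x of shuttle3 in the frame of tray_wide between -0.06 and 0.06 m and y of shuttle3 in the frame of tray_wide between -0.058 and 0.058 m and z of shuttle3 in the frame of tray_wide between -0.01 and 0.012 m and x of shuttle4 in the frame of tray_wide between -0.06 and 0.06 m and y of shuttle4 in the frame of tray_wide between -0.058 and 0.058 m and z of shuttle4 in the frame of tray_wide between -0.01 and 0.012 m and x of whistle in the frame of tray_narrow between -0.08 and 0.08 m and y of whistle in the frame of tray_narrow between -0.036 and 0.036 m and z of whistle in the frame of tray_narrow between -0.015 and 0.03 m and value of joint tray below 0.008 m and value of joint door above 0.5 rad), for 0.2 s.
4. the door is shut and seated on its catch (value of joint door below 0.012 rad and value of joint tray below 0.008 m), for 0.3 s.
At the end, for the whole second after the job is handed in: Every shuttlecock present stands cork up (within 0.2 rad) on the floor of the tray's wide compartment, the whistle lies in the narrow one, the tray is home (within 8 mm), the door is seated on its catch (under 0.012 rad) and at rest (all of step 4 and x of shuttle1 in the frame of tray_wide between -0.06 and 0.06 m and y of shuttle1 in the frame of tray_wide between -0.058 and 0.058 m and z of shuttle1 in the frame of tray_wide between -0.01 and 0.012 m and angle between each of shuttle1, shuttle2, shuttle3, shuttle4's own z axis and vertical below 0.2 rad and x of shuttle2 in the frame of tray_wide between -0.06 and 0.06 m and y of shuttle2 in the frame of tray_wide between -0.058 and 0.058 m and z of shuttle2 in the frame of tray_wide between -0.01 and 0.012 m and x of shuttle3 in the frame of tray_wide between -0.06 and 0.06 m and y of shuttle3 in the frame of tray_wide between -0.058 and 0.058 m and z of shuttle3 in the frame of tray_wide between -0.01 and 0.012 m and x of shuttle4 in the frame of tray_wide between -0.06 and 0.06 m and y of shuttle4 in the frame of tray_wide between -0.058 and 0.058 m and z of shuttle4 in the frame of tray_wide between -0.01 and 0.012 m and x of whistle in the frame of tray_narrow between -0.08 and 0.08 m and y of whistle in the frame of tray_narrow between -0.036 and 0.036 m and z of whistle in the frame of tray_narrow between -0.015 and 0.03 m and velocity of joint door between -0.05 and 0.05 rad/s); the robot touches nothing.
It fails at once if the tape or the tin is pushed more than 4 cm from its place or tipped over (distance of any of tape, tin from where it was at the start of the episode above 0.04 m or angle between any of tape, tin's own z axis and vertical above 0.4 rad).
It fails at once if the lunchbox or the flask is pushed more than 4 cm from its place or tipped over (distance of any of lunchbox, flask from where it was at the start of the episode above 0.04 m or angle between any of lunchbox, flask's own z axis and vertical above 0.4 rad).
It fails at once if the sunscreen or the clock or the keydish is pushed more than 4 cm from its place or tipped over (distance of any of sunscreen, clock, keydish from where it was at the start of the episode above 0.04 m or angle between any of sunscreen, clock, keydish's own z axis and vertical above 0.4 rad).
Of shuttle1, shuttle2, shuttle3, shuttle4 only 2 to 4 are there at a start; the rules pass over those that are not, and their reading is None.
At some moment in a run one of shuttle1, shuttle2, shuttle3, shuttle4, whistle may be knocked a few centimetres aside while the robot is not near it.
It also fails if it takes over 210 s, if anything falls off the work surface, if the arm or the gripper's body presses on something with over 40 N, if the wrist force passes 120 N, or if a joint passes its speed limit or range.

ROBOT

A 7-joint arm with a two-finger parallel gripper is mounted at the origin on the work surface. World frame = base frame: x ahead of the robot, y to its left, z up, the work surface at z = 0. Lengths are in m, angles in rad, forces in N, time in s.
With the tool pointing down it reaches from about 0.425 to 0.875 m from the base axis. Payload 4.7 kg.
Tool frame: the origin (TCP) lies midway between the tips of the shut fingers; the grasp point (between the pads) lies 19 mm behind it (grip_depth is the distance from the TCP to the grasp point, in m); z points along the fingers, y is the line along which they close (so a half turn about z gives the same grasp; the last joint's range is limited). The gripper opens to 85 mm and grips with 20 to 120 N. Pads are 22 mm wide; open, the fingers measure 114 mm over their backs; the gripper's body (76 mm by 85 mm) begins 54 mm behind the grasp point. The pads swing forward as they close: fully open they stand 13 mm farther back than shut.
Start: joints at [-1.18, 0.321, -0.07, 1.45, 0.023, 1.371, -0.057], TCP at [0.239, 0.604, 0.231] pointing down, gripper open.
Joint ranges: [-2.86, 2.86], [-0.3, 2.09], [-1.38, 1.24], [0.06, 2.45], [-1.56, 4.7], [0.09, 2.05], [-2.69, 2.69]. Speed limits (rad/s): [2.57, 2.57, 3.14, 3.14, 3.14, 3.14, 3.14].

INTERFACE

Orientations are given as a unit quaternion [x, y, z, w].
In Python, from cell import observe, snapshot, hand_in, grip_depth gives the robot as it stands.
- The arm moves only by the shell command python3 -m inch 'ROWS' [FORCE]. ROWS is JSON, a list of rows, each an object with "translation": the shift along the tool's x, y, z each as a share of 200 mm, from -1 to 1, a list of three; "roll": the turn about the tool's z as a share of 60 degrees, from -1 to 1; "gripper": the opening, from 0 (shut) to 1 (fully open). A call has 1 to 8 rows; each row shifts and turns the commanded pose from where the row before left it, along the tool's axes as they then stand; what a row does not reach is not made up. A row lasts 1/10 s, in which the tool goes at most 50 mm and 8.59 degrees, less where a joint would pass 70% of its speed; a pose out of reach is approached as far as the arm can. A call with a number of a shift or a turn outside -1 to 1 is refused whole. A call with a gripper value outside its range is refused whole. The fingers move at their own pace and stop on an object; FORCE is the grip in N (left out, the last holds). Time passes only in rows, so rows that do not move let the fingers close. It gives the time, the measured TCP pose, the force, the opening and the grip force at its end, in the units of the state.
- observe(): the state, without advancing time (a new reading comes with each control period).
- snapshot(name): name is "scene" or "top"; returns a dict with "frame" (420x560x3 uint8, red, green, blue), "vertical_fov" (degrees; the focal length in pixels is half the picture's height over the tangent of half this angle, whatever the lens; pixels are square), "cx", "cy" (the principal point, pixels), "R" (3x3) and "t" (3): a world point X has camera coordinates R X + t. Camera axes: x right, y down, z forward; pixel columns grow to the right and rows downward; lengths in m; the calibration is good to about 2 mm. A picture is of the moment at which its call begins. There is no depth.
- hand_in(): hands the job in; it is judged then, once.
The state is a dict: "t": time; "qpos": joint angles; "qvel": joint speeds; "joint_efforts": joint torques, N m; "ee_pos": TCP position; "ee_rot": TCP orientation; "force": force on the tool from outside, world axes, zero at the start; "wrist_torque": the same for the moment, N m; "opening": finger opening in m; "grasp_force": force on a finger pad.
Only numpy, scipy, OpenCV 4.12 (cv2) and the standard library are available. Lean on these libraries where they do the work, as an engineer would, in place of code of your own. Each camera call takes 0.05 s, during which the arm holds its last target. There are 200 camera calls.

## Working session

There is one attempt and no reset: what is moved stays moved. The work goes in short steps, Python scripts to look and compute and a shell command to move; the robot and the scene stay as the last step left them, time stands still between calls to the robot, and variables do not carry over. Pictures are saved under pics/ and viewed, at most 14 in all, crops included, and the job is handed in when it is done.

```bash
ls; mkdir -p pics; cat > h.py <<'E'
import numpy as np, cv2
from cell import observe, snapshot, hand_in, grip_depth
def snap(name,fn):
    s=snapshot(name); cv2.imwrite('pics/'+fn,cv2.cvtColor(s['frame'],cv2.COLOR_RGB2BGR))
    np.savez(fn+'.npz',**{k:s[k] for k in('vertical_fov','cx','cy','R','t','frame')}); return s
def px2w(s,u,v,z):
    f=210/np.tan(np.radians(float(s['vertical_fov']))/2)
    d=np.array([(u-s['cx'])/f,(v-s['cy'])/f,1.]); R=np.array(s['R']);c=-R.T@s['t'];d=R.T@d
    return c+d*(z-c[2])/d[2]
def w2px(s,X):
    f=210/np.tan(np.radians(float(s['vertical_fov']))/2)
    p=np.array(s['R'])@X+s['t']; return np.array([s['cx']+f*p[0]/p[2],s['cy']+f*p[1]/p[2]])
E
python3 - <<'E'
from h import *
for n in('scene','top'):
    s=snap(n,n+'0.png'); print(n,s['vertical_fov'],s['cx'],s['cy'],-np.array(s['R']).T@s['t'],s['R'])
print(observe(),grip_depth)
E
```

```text
pics
scene 47.30665720352888 278.01531388082424 210.213918111936 [1.36653649 0.44122186 1.30172496] [[-0.51112807  0.85942624  0.01160354]
 [ 0.67968275  0.41241868 -0.60658238]
 [-0.52609833 -0.30215455 -0.79493595]]
top 57.95837520563756 282.2544614641629 202.9377752850434 [0.383231   0.01021674 1.49123852] [[ 0.0238497  -0.99954904  0.01824562]
 [-0.98566019 -0.02656011 -0.16663896]
 [ 0.16704842 -0.0140097  -0.98584915]]
{'t': 0.1, 'qpos': array([-1.17992388,  0.32175363, -0.07010087,  1.45155578,  0.02259234,
        1.37081075, -0.05687116]), 'qvel': array([ 0.00084933, -0.00154239,  0.00030128, -0.00220701,  0.00069165,
        0.00038658, -0.00016197]), 'joint_efforts': array([-7.76418092e-04, -4.94878256e+01, -3.84589266e-01, -3.15208983e+01,
        1.27880566e-02,  7.52263586e-03, -7.81047163e-06]), 'ee_pos': array([0.23900245, 0.60394126, 0.23032852]), 'ee_rot': array([ 1.87239194e-01,  9.82313966e-01, -8.61497229e-04, -1.22784155e-04]), 'force': array([ 1.09847867, -0.68340608, -0.89608338]), 'wrist_torque': array([2.40741241e-02, 3.89042435e-05, 1.46174705e-02]), 'grasp_force': 0.0, 'opening': 0.08540709399186668} 0.0187
```

View pics/top0.png

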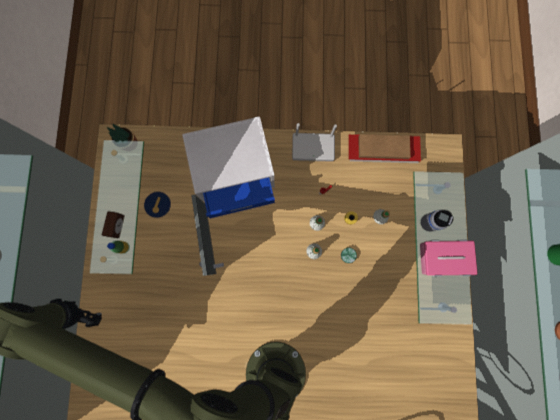

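View pics/scene0.png

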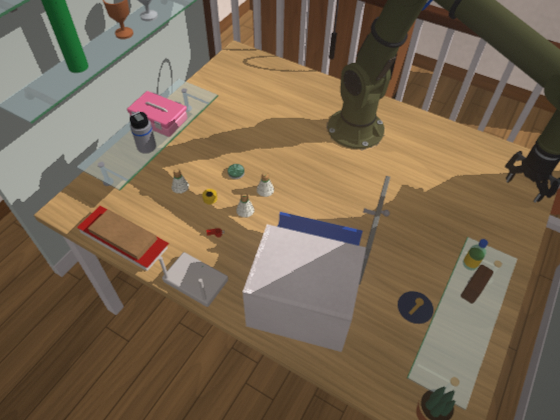

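The top picture shows three shuttlecocks at about (317,222), (313,251) and (382,215). The tape is at (350,217), the tin at (349,255) and the whistle at (325,189). The blue tray is part way out in front of the cabinet, and the door is open with its edge near (208,272). I'll enlarge both areas.

```bash
python3 - <<'E'
import cv2
a=cv2.imread('pics/top0.png')
cv2.imwrite('pics/c1.png',cv2.resize(a[110:285,175:295],None,fx=3.4,fy=3.4,interpolation=cv2.INTER_CUBIC))
cv2.imwrite('pics/c2.png',cv2.resize(a[170:270,295:405],None,fx=6,fy=6,interpolation=cv2.INTER_CUBIC))
E
```

```text
(no output)
```

View pics/c1.png

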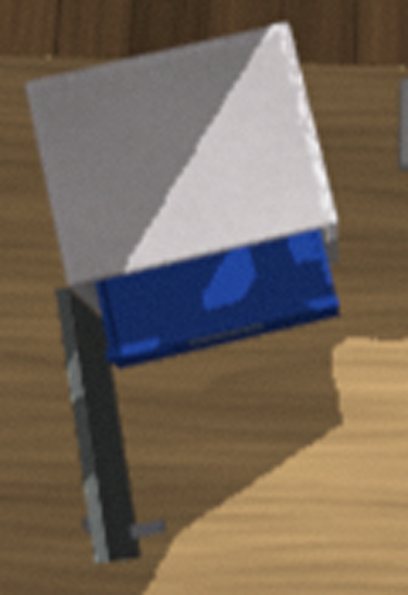

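View pics/c2.png

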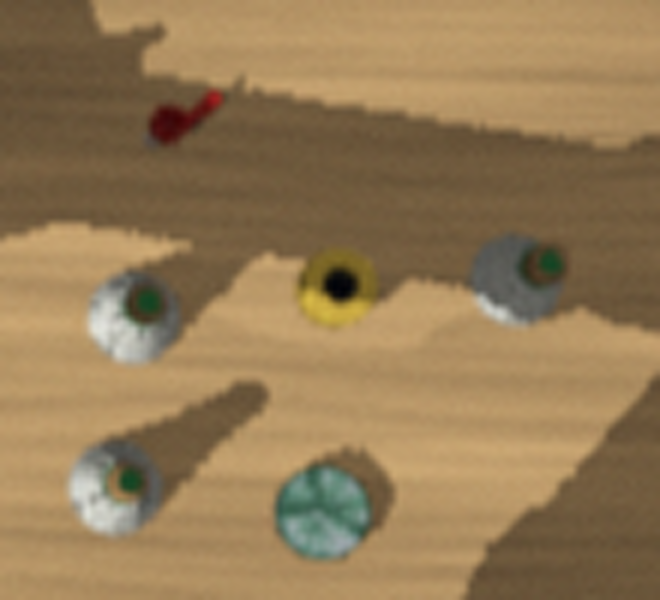

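```bash
python3 - <<'E'
from h import *
s=dict(np.load('top0.png.npz'))
C1=lambda u,v,z:px2w(s,175+u/3.4,110+v/3.4,z)
C2=lambda u,v,z:px2w(s,295+u/6,170+v/6,z)
np.set_printoptions(precision=4,suppress=True)
P={k:C1(*k[1:],k[0]) for k in[(.209,27,85),(.209,287,22),(.209,337,225),(.209,70,287)]}
for k,v in P.items():print(k,v)
q=list(P.values());print([np.linalg.norm(q[i]-q[i-1]) for i in range(4)])
print('trayfront L,R',C1(118,365,.175),C1(338,313,.175))
print('door top ends',C1(57,290,.207),C1(92,562,.207),C1(105,560,.207),'knob',C1(85,525,.085),C1(165,526,.085))
for n,u,v,z in[('cork1',147,301,.085),('c2',130,480,.085),('c3',551,262,.085),('w',168,123,.02),('mouth',218,98,.018),('tape',338,285,.026),('tin',323,510,.018)]:print(n,C2(u,v,z))
E
```

```text
(0.209, 27, 85) [0.8335 0.3473 0.209 ]
(0.209, 287, 22) [0.9107 0.0808 0.209 ]
(0.209, 337, 225) [0.6939 0.0225 0.209 ]
(0.209, 70, 287) [0.6221 0.2898 0.209 ]
[np.float64(0.2190668478499904), np.float64(0.2773907031073655), np.float64(0.2245421091150742), np.float64(0.2767918700189189)]
trayfront L,R [0.5485 0.2432 0.175 ] [0.6087 0.0192 0.175 ]
door top ends [0.6191 0.3031 0.207 ] [0.3504 0.252  0.207 ] [0.3526 0.2395 0.207 ] knob [0.3861 0.2848 0.085 ] [0.3871 0.1991 0.085 ]
cork1 [ 0.5599 -0.1506  0.085 ]
c2 [ 0.4488 -0.1409  0.085 ]
c3 [ 0.5912 -0.4042  0.085 ]
w [ 0.6869 -0.1711  0.02  ]
mouth [ 0.7051 -0.2044  0.018 ]
tape [ 0.5811 -0.2819  0.026 ]
tin [ 0.4358 -0.2728  0.018 ]
```

```bash
python3 -m inch '[{"translation":[0,0,-0.25],"roll":0.128,"gripper":0.6},{"translation":[0,0,-0.2],"roll":0.128,"gripper":0.6},{"translation":[0,0,0],"roll":0.128,"gripper":0.6},{"translation":[0,0,0],"roll":0.128,"gripper":0.6},{"translation":[0,0,0],"roll":0.128,"gripper":0.6},{"translation":[0,0,0],"roll":0.128,"gripper":0.6},{"translation":[0,0,0],"roll":0.124,"gripper":0.6}]' 30; python3 -m inch '[{"translation":[-0.24,0.06,0],"roll":0,"gripper":0.6},{"translation":[-0.24,0.06,0],"roll":0,"gripper":0.6},{"translation":[-0.24,0.06,0],"roll":0,"gripper":0.6},{"translation":[-0.24,0.07,0],"roll":0,"gripper":0.6},{"translation":[-0.24,0.1,0],"roll":0,"gripper":0.6},{"translation":[-0.22,0.1,0],"roll":0,"gripper":0.6},{"translation":[-0.22,0.1,0],"roll":0,"gripper":0.6},{"translation":[-0.22,0.1,0],"roll":0,"gripper":0.6}]'
```

```text
t: 0.8
ee_pos: [0.2391, 0.6042, 0.3207]
ee_rot: [0.612, 0.791, -0.001, 0.0]
force: [0.1, -0.4, -0.3]
opening: 0.0512
grasp_force: 0.0
t: 1.6
ee_pos: [0.4599, 0.2781, 0.3212]
ee_rot: [0.609, 0.793, 0.0, -0.0]
force: [0.2, 1.4, 0.8]
opening: 0.0512
grasp_force: 0.0
```

```bash
python3 -m inch '[{"translation":[-0.216,0.101,0],"roll":0,"gripper":0.6},{"translation":[-0.216,0.101,0],"roll":0,"gripper":0.6},{"translation":[-0.216,0.101,0],"roll":0,"gripper":0.6},{"translation":[-0.216,0.101,0],"roll":0,"gripper":0.6},{"translation":[0,0,0.2],"roll":0,"gripper":0.6},{"translation":[0,0,0.2],"roll":0,"gripper":0.6},{"translation":[0,0,0],"roll":0,"gripper":0.6}]'
python3 - <<'E'
from h import *
import cv2
s=snap('scene','s1.png'); t=snap('top','t1.png'); o=observe(); print(o['ee_pos'])
a=cv2.cvtColor(s['frame'],cv2.COLOR_RGB2BGR)[120:300,200:420];cv2.imwrite('pics/s1c.png',cv2.resize(a,None,fx=3.3,fy=3.3,interpolation=cv2.INTER_CUBIC))
E
```

```text
t: 2.3
ee_pos: [0.578, 0.1327, 0.2351]
ee_rot: [0.61, 0.793, -0.005, -0.003]
force: [-1.1, -0.2, -0.6]
opening: 0.0515
grasp_force: 0.0
[0.5813442  0.13391872 0.24139911]
```

View pics/s1c.png

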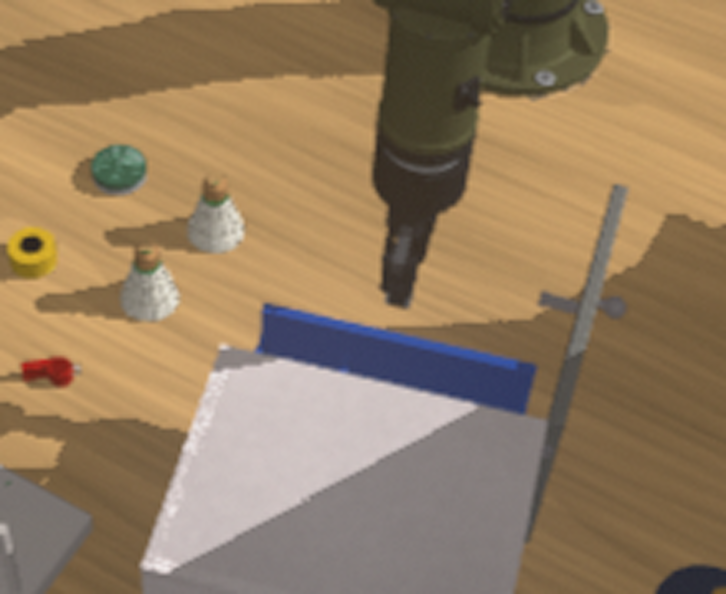

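The scene view shows the gripper above the tray's front panel. The panel's outer top edge runs from (265,305) to (535,367) in the crop. I'll check that position against the top-view estimate.

```bash
python3 - <<'E'
from h import *
s=dict(np.load('s1.png.npz'));np.set_printoptions(precision=4,suppress=True)
C=lambda u,v,z:px2w(s,200+(u+.5)/3.3-.5,120+(v+.5)/3.3-.5,z)
a=C(265,305,.175);b=C(535,367,.175);print(a,b,(a+b)/2,np.linalg.norm(a-b))
print('roof FR FL',C(222,347,.209),C(546,418,.209))
for n,u,v,z in[('c1',147,252,.083),('c2',215,182,.083),('w',57,370,.02)]:print(n,C(u,v,z))
print('door edge',C(620,186,.207))
print(w2px(s,np.array(observe()['ee_pos']))*1, 'tip seen',200+400/3.3,120+303/3.3)
E
```

```text
[0.6238 0.0214 0.175 ] [0.5602 0.2565 0.175 ] [0.592  0.1389 0.175 ] 0.24360509626658775
roof FR FL [0.7037 0.0256 0.209 ] [0.6266 0.2914 0.209 ]
c1 [ 0.5671 -0.1463  0.083 ]
c2 [ 0.4535 -0.1374  0.083 ]
w [ 0.6968 -0.1705  0.02  ]
door edge [0.3561 0.2435 0.207 ]
[322.4213 204.0843] tip seen 321.21212121212125 211.8181818181818
```

```bash
python3 -m inch '[{"translation":[0,0.05,0.2],"roll":0,"gripper":0.6},{"translation":[0,0,0.2],"roll":0,"gripper":0.6},{"translation":[0,0,0.055],"roll":0,"gripper":0.6},{"translation":[0,0,0],"roll":0,"gripper":0.6},{"translation":[0,0,0],"roll":0,"gripper":0},{"translation":[0,0,0],"roll":0,"gripper":0},{"translation":[0,0,0],"roll":0,"gripper":0},{"translation":[0,0,0],"roll":0,"gripper":0}]' 40
```

```text
t: 3.2
ee_pos: [0.593, 0.1366, 0.1529]
ee_rot: [0.609, 0.793, 0.002, 0.001]
force: [1.1, 0.1, 6.2]
opening: 0.0094
grasp_force: 41.0
```

```bash
python3 -m inch '[{"translation":[0,-0.06,0],"roll":0,"gripper":0},{"translation":[0,-0.12,0],"roll":0,"gripper":0},{"translation":[0,-0.12,0],"roll":0,"gripper":0},{"translation":[0,-0.08,0],"roll":0,"gripper":0},{"translation":[0,-0.06,0],"roll":0,"gripper":0},{"translation":[0,-0.03,0],"roll":0,"gripper":0},{"translation":[0,0,0],"roll":0,"gripper":0},{"translation":[0,0,0],"roll":0,"gripper":0}]'
```

```text
t: 4.0
ee_pos: [0.5017, 0.1119, 0.1529]
ee_rot: [0.609, 0.793, 0.002, 0.001]
force: [-1.2, -1.2, 7.7]
opening: 0.0096
grasp_force: 41.3
```

Moved 94.6 mm and the force is still only friction. I'll continue to the stop.

```bash
python3 -m inch '[{"translation":[0,-0.04,0],"roll":0,"gripper":0},{"translation":[0,0,0],"roll":0,"gripper":0}]'; python3 -m inch '[{"translation":[0,-0.04,0],"roll":0,"gripper":0},{"translation":[0,0,0],"roll":0,"gripper":0},{"translation":[0,0,0],"roll":0,"gripper":0}]'
```

```text
t: 4.2
ee_pos: [0.5005, 0.1115, 0.153]
ee_rot: [0.609, 0.793, 0.008, 0.006]
force: [20.8, 3.3, -9.5]
opening: 0.0096
grasp_force: 41.8
t: 4.5
ee_pos: [0.5004, 0.1114, 0.1532]
ee_rot: [0.609, 0.793, 0.014, 0.012]
force: [46.1, 10.1, -30.5]
opening: 0.0092
grasp_force: 47.3
```

```bash
python3 -m inch '[{"translation":[0,0.08,0],"roll":0,"gripper":0},{"translation":[0,0,0],"roll":0,"gripper":0.5},{"translation":[0,0,0],"roll":0,"gripper":0.5},{"translation":[0,0,0],"roll":0,"gripper":0.5},{"translation":[0,0,-0.1],"roll":0,"gripper":0.8},{"translation":[0,0,-0.2],"roll":0,"gripper":0.8},{"translation":[0,0,-0.22],"roll":0,"gripper":1},{"translation":[0,0,-0.1],"roll":0,"gripper":1}]'; python3 -m inch '[{"translation":[-0.23,0,0],"roll":0,"gripper":1},{"translation":[-0.23,0,0],"roll":0,"gripper":1},{"translation":[-0.23,0,0],"roll":0,"gripper":1},{"translation":[-0.23,0,0],"roll":0,"gripper":1},{"translation":[-0.23,0,0],"roll":0,"gripper":1},{"translation":[-0.18,0,0],"roll":0,"gripper":1},{"translation":[0,0,0],"roll":0,"gripper":1}]'
python3 - <<'E'
from h import *
print(observe()['ee_pos'])
s=snap('scene','s2.png');t=snap('top','t2.png')
f=lambda a:cv2.cvtColor(a,cv2.COLOR_RGB2BGR)
g=lambda a:cv2.resize(a,None,fx=3,fy=3,interpolation=cv2.INTER_CUBIC)
cv2.imwrite('pics/s2c.png',g(f(s['frame'])[140:300,150:400]))
E
```

```text
t: 5.3
ee_pos: [0.5011, 0.1121, 0.2782]
ee_rot: [0.61, 0.793, 0.002, 0.001]
force: [1.1, 0.2, -0.1]
opening: 0.0856
grasp_force: 0.0
t: 6.0
ee_pos: [0.5674, -0.1519, 0.2742]
ee_rot: [0.613, 0.79, -0.002, 0.001]
force: [-1.2, -0.4, 0.1]
opening: 0.0853
grasp_force: 0.0
[ 0.56740886 -0.15190911  0.27415364]
```

View pics/s2c.png

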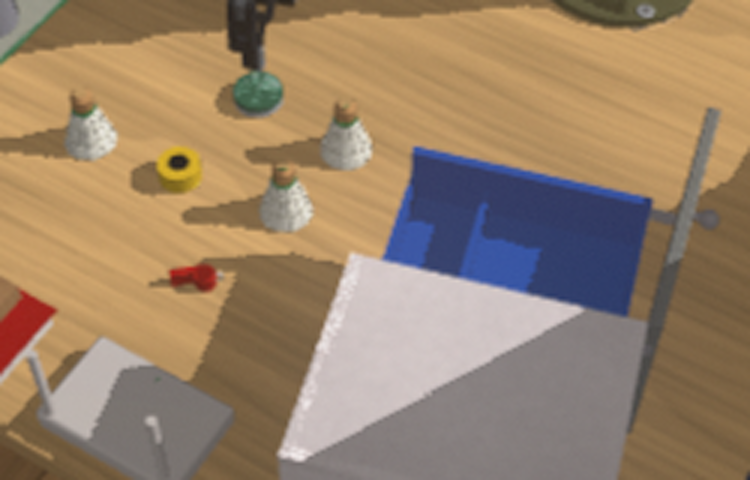

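The tray is now right out, with both compartments visible. In the crop, the cork tops are at (285,168), (346,102) and (84,93), and the whistle barrel is near (206,275) with its mouthpiece toward (172,276).

```bash
python3 - <<'E'
from h import *
s=dict(np.load('s2.png.npz'));np.set_printoptions(precision=4,suppress=True)
C=lambda u,v,z:px2w(s,150+(u+.5)/3-.5,140+(v+.5)/3-.5,z)
a=C(415,149,.175);b=C(652,198,.175);print(a,b,(a+b)/2,np.linalg.norm(a-b),np.degrees(np.arctan2(-(b-a)[0],(b-a)[1])))
print('roof FR FL',C(350,254,.209),C(645,320,.209))
for n,u,v,z in[('c1',285,168,.085),('c2',346,102,.085),('c3',84,93,.085),('f1',285,214,0.0),('f2',346,152,0),('f3',90,143,0),('w',206,275,.02),('mouth',172,276,.012),('tape',179,162,.026),('tin',258,91,.018)]:print(n,C(u,v,z))
print('partition top front',C(485,205,.14))
E
```

```text
[ 0.536 -0.002  0.175] [0.4683 0.2314 0.175 ] [0.5021 0.1147 0.175 ] 0.24300405833555128 16.15954955580766
roof FR FL [0.7031 0.0233 0.209 ] [0.6273 0.2904 0.209 ]
c1 [ 0.5664 -0.1449  0.085 ]
c2 [ 0.4503 -0.1386  0.085 ]
c3 [ 0.5929 -0.399   0.085 ]
f1 [ 0.5669 -0.149  -0.    ]
f2 [ 0.4531 -0.1379  0.    ]
f3 [ 0.5979 -0.4027  0.    ]
w [ 0.693  -0.1676  0.02  ]
mouth [ 0.709  -0.2022  0.012 ]
tape [ 0.5831 -0.2816  0.026 ]
tin [ 0.4397 -0.2698  0.018 ]
partition top front [0.5374 0.0825 0.14  ]
```

```bash
python3 -m inch '[{"translation":[0.023,-0.006,0.24],"roll":0,"gripper":1},{"translation":[0,0,0.24],"roll":0,"gripper":1},{"translation":[0,0,0.24],"roll":0,"gripper":1},{"translation":[0,0,0.24],"roll":0,"gripper":1},{"translation":[0,0,0.125],"roll":0,"gripper":1},{"translation":[0,0,0],"roll":0,"gripper":1}]'; python3 -m inch '[{"translation":[0,0,0],"roll":0,"gripper":0},{"translation":[0,0,0],"roll":0,"gripper":0},{"translation":[0,0,0],"roll":0,"gripper":0},{"translation":[0,0,0],"roll":0,"gripper":0}]' 20
```

```text
t: 6.7
ee_pos: [0.5629, -0.1373, 0.0532]
ee_rot: [0.608, 0.794, -0.002, -0.004]
force: [-0.6, 0.9, 0.2]
opening: 0.0855
grasp_force: 0.0
t: 7.1
ee_pos: [0.5672, -0.141, 0.059]
ee_rot: [0.609, 0.793, 0.001, 0.001]
force: [-5.3, -1.4, 9.4]
opening: 0.0282
grasp_force: 5.8
```

```bash
python3 -m inch '[{"translation":[0,0,0],"roll":0,"gripper":0},{"translation":[0,0,0],"roll":0,"gripper":0}]'
```

```text
t: 7.3
ee_pos: [0.5666, -0.1413, 0.0591]
ee_rot: [0.61, 0.793, 0.0, -0.0]
force: [-4.9, 1.1, 7.5]
opening: 0.0251
grasp_force: 22.7
```

```bash
python3 -m inch '[{"translation":[0,0,-0.15],"roll":0,"gripper":0},{"translation":[0,0,-0.24],"roll":0,"gripper":0},{"translation":[0,0,-0.24],"roll":0,"gripper":0},{"translation":[0,0,-0.24],"roll":0,"gripper":0},{"translation":[0,0,-0.24],"roll":0,"gripper":0},{"translation":[0,0,-0.1],"roll":0,"gripper":0}]'; python3 -m inch '[{"translation":[0.215,0.079,0],"roll":0,"gripper":0},{"translation":[0.215,0.079,0],"roll":0,"gripper":0},{"translation":[0.215,0.079,0],"roll":0,"gripper":0},{"translation":[0.215,0.079,0],"roll":0,"gripper":0},{"translation":[0.215,0.079,0],"roll":0,"gripper":0},{"translation":[0.215,0.079,0],"roll":0,"gripper":0},{"translation":[0.215,0.079,0],"roll":0,"gripper":0},{"translation":[0.215,0.079,0],"roll":0,"gripper":0}]';python3 -m inch '[{"translation":[0,0,0],"roll":0,"gripper":0},{"translation":[0,0,0],"roll":0,"gripper":0},{"translation":[0,0,0],"roll":0,"gripper":0}]'
python3 - <<'E'
from h import *
s=snap('scene','s3.png');t=snap('top','t3.png')
f=lambda a:cv2.cvtColor(a,cv2.COLOR_RGB2BGR)
g=lambda a,k:cv2.resize(a,None,fx=k,fy=k,interpolation=cv2.INTER_CUBIC)
a=g(f(s['frame'])[100:280,280:430],3.0); b=g(f(t['frame'])[140:260,180:285],3.0)
c=np.zeros((540,450+315,3),np.uint8);c[:a.shape[0],:450]=a;c[:b.shape[0],450:450+b.shape[1]]=b
cv2.imwrite('pics/s3c.png',c)
E
```

```text
t: 7.9
ee_pos: [0.5682, -0.1418, 0.3054]
ee_rot: [0.61, 0.793, 0.003, 0.003]
force: [0.4, 0.3, -1.3]
opening: 0.025
grasp_force: 22.2
t: 8.7
ee_pos: [0.6003, 0.2258, 0.3002]
ee_rot: [0.61, 0.793, 0.001, 0.0]
force: [1.0, 0.0, -0.2]
opening: 0.0252
grasp_force: 22.2
t: 9.0
ee_pos: [0.6007, 0.2224, 0.2999]
ee_rot: [0.61, 0.792, 0.0, 0.001]
force: [0.3, 0.0, -0.1]
opening: 0.0247
grasp_force: 22.2
```

View pics/s3c.png

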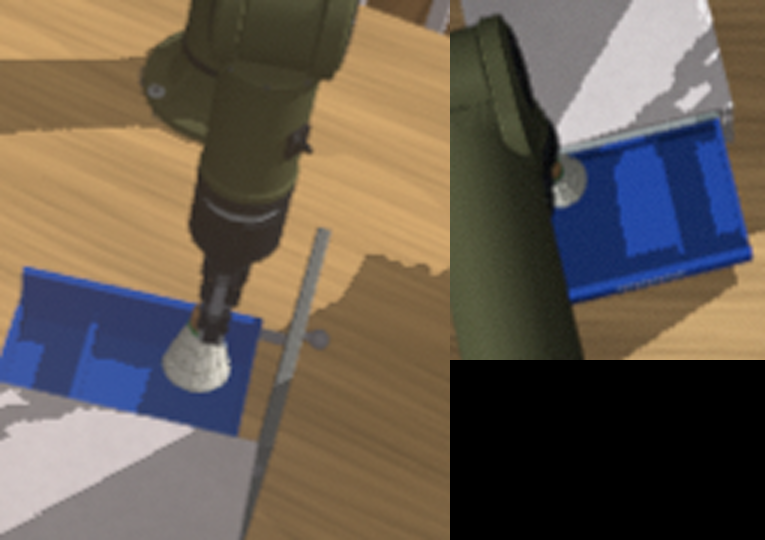

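The shuttlecock hangs over the rear left part of the wide compartment. Its foot is centred near (197,370) in the scene crop. I'll compare that with where it should be.

```bash
python3 - <<'E'
from h import *
s=dict(np.load('s3.png.npz'));t=dict(np.load('t3.png.npz'));np.set_printoptions(precision=4,suppress=True)
e=np.array([.6007,.2224])
for z in(.24,.262,.3,.33):
    print(z,(w2px(s,np.array([*e,z]))-[280,100])*3,(w2px(t,np.array([*e,z]))-[180,140])*3+[450,0])
C=lambda u,v,z:px2w(s,280+(u+.5)/3-.5,100+(v+.5)/3-.5,z)
print(C(197,371,.243),C(163,366,.243),C(231,373,.243))
T=lambda u,v,z:px2w(t,180+(u-450+.5)/3-.5,140+(v+.5)/3-.5,z)
print(T(566,185,.243))
E
```

```text
0.24 [203.3431 367.0674] [550.4908 178.5046]
0.262 [206.4519 352.7431] [547.2647 174.976 ]
0.3 [212.0239 327.0685] [541.4193 168.5826]
0.33 [216.6145 305.9166] [536.542  163.2481]
[0.6093 0.2187 0.243 ] [0.6203 0.1897 0.243 ] [0.5953 0.2462 0.243 ]
[0.5944 0.2055 0.243 ]
```

```bash
python3 -m inch '[{"translation":[0,-0.02,0.2],"roll":0,"gripper":0},{"translation":[0,0,0.2],"roll":0,"gripper":0},{"translation":[0,0,0.2],"roll":0,"gripper":0},{"translation":[0,0,0.07],"roll":0,"gripper":0},{"translation":[0,0,0],"roll":0,"gripper":0},{"translation":[0,0,0],"roll":0,"gripper":0}]';python3 -m inch '[{"translation":[0,0,0],"roll":0,"gripper":0.4},{"translation":[0,0,0],"roll":0,"gripper":0.45},{"translation":[0,0,-0.1],"roll":0,"gripper":0.45},{"translation":[0,0,-0.2],"roll":0,"gripper":0.45},{"translation":[0,0,-0.2],"roll":0,"gripper":0.45},{"translation":[0,0,-0.2],"roll":0,"gripper":0.45}]'
```

```text
t: 9.7
ee_pos: [0.5972, 0.2223, 0.1666]
ee_rot: [0.61, 0.792, 0.001, 0.0]
force: [0.1, 0.2, -0.3]
opening: 0.0245
grasp_force: 25.2
t: 10.3
ee_pos: [0.5962, 0.2229, 0.3072]
ee_rot: [0.61, 0.793, 0.0, 0.0]
force: [0.3, -0.3, -0.4]
opening: 0.0383
grasp_force: 0.0
```

```bash
python3 -m inch '[{"translation":[-0.195,-0.1465,0],"roll":0,"gripper":0.7},{"translation":[-0.195,-0.1465,0],"roll":0,"gripper":1},{"translation":[-0.195,-0.1465,0],"roll":0,"gripper":1},{"translation":[-0.195,-0.1465,0],"roll":0,"gripper":1},{"translation":[-0.195,-0.1465,0],"roll":0,"gripper":1},{"translation":[-0.195,-0.1465,0],"roll":0,"gripper":1},{"translation":[-0.195,-0.1465,0],"roll":0,"gripper":1},{"translation":[-0.195,-0.1465,0],"roll":0,"gripper":1}]';python3 -m inch '[{"translation":[0,0,0],"roll":0,"gripper":1},{"translation":[0,0,0],"roll":0,"gripper":1},{"translation":[0,0,0],"roll":0,"gripper":1}]'
python3 - <<'E'
from h import *
s=snap('scene','s4.png');t=snap('top','t4.png')
f=lambda a:cv2.cvtColor(a,cv2.COLOR_RGB2BGR)
g=lambda a,k:cv2.resize(a,None,fx=k,fy=k,interpolation=cv2.INTER_CUBIC)
a=g(f(s['frame'])[140:270,150:400],3.0); b=g(f(t['frame'])[140:270,190:400],2.0)
c=np.zeros((390+195,750,3),np.uint8);c[:390]=a
b=g(f(t['frame'])[150:247,185:400],2.0);c[390:390+194,:430]=b
cv2.imwrite('pics/s4c.png',c)
E
```

```text
t: 11.1
ee_pos: [0.449, -0.1406, 0.3057]
ee_rot: [0.61, 0.793, 0.001, 0.0]
force: [1.5, -0.8, 1.0]
opening: 0.0856
grasp_force: 0.0
t: 11.4
ee_pos: [0.4505, -0.1374, 0.3055]
ee_rot: [0.609, 0.793, 0.0, 0.0]
force: [0.2, -0.5, 0.3]
opening: 0.0857
grasp_force: 0.0
```

View pics/s4c.png

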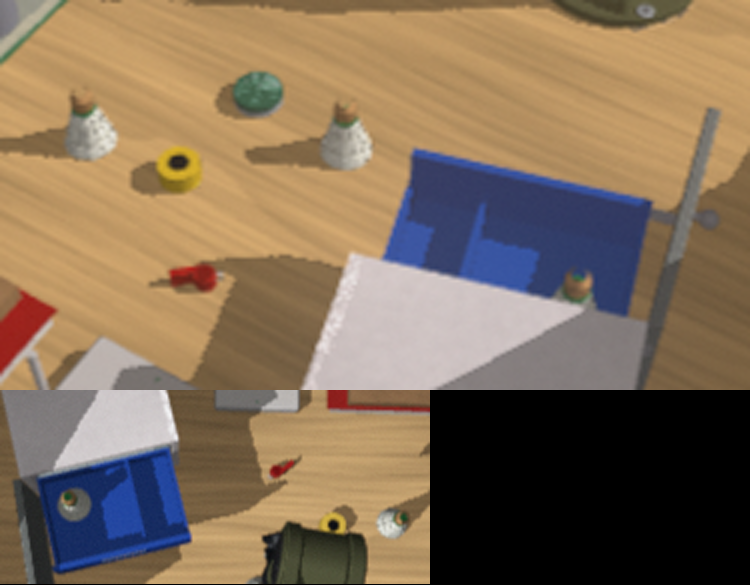

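The first shuttlecock stands in the rear left of the tray, with its cork at (578,275). The other two and the whistle haven't moved. I'm going down on the second one.

```bash
python3 -m inch '[{"translation":[0,0,0.24],"roll":0,"gripper":1},{"translation":[0,0,0.24],"roll":0,"gripper":1},{"translation":[0,0,0.24],"roll":0,"gripper":1},{"translation":[0,0,0.24],"roll":0,"gripper":1},{"translation":[0,0,0.2],"roll":0,"gripper":1},{"translation":[0,0,0.077],"roll":0,"gripper":1},{"translation":[0,0,0],"roll":0,"gripper":1}]'; python3 -m inch '[{"translation":[0,0,0],"roll":0,"gripper":0},{"translation":[0,0,0],"roll":0,"gripper":0},{"translation":[0,0,0],"roll":0,"gripper":0},{"translation":[0,0,0],"roll":0,"gripper":0},{"translation":[0,0,0],"roll":0,"gripper":0},{"translation":[0,0,0],"roll":0,"gripper":0}]'
python3 - <<'E'
from h import *
s=dict(np.load('s4.png.npz'));C=lambda u,v,z:px2w(s,150+(u+.5)/3-.5,140+(v+.5)/3-.5,z)
t=dict(np.load('t4.png.npz'));T=lambda u,v,z:px2w(t,185+(u+.5)/2-.5,150+(v-390+.5)/2-.5,z)
print(C(578,273,.19),T(67,498,.19),T(74,503,.125))
E
```

```text
t: 12.2
ee_pos: [0.448, -0.1374, 0.0552]
ee_rot: [0.609, 0.793, -0.002, -0.002]
force: [-0.6, -0.1, 0.7]
opening: 0.0854
grasp_force: 0.0
t: 12.8
ee_pos: [0.451, -0.1386, 0.0589]
ee_rot: [0.609, 0.793, 0.001, 0.001]
force: [-0.3, 0.6, 6.2]
opening: 0.0248
grasp_force: 19.5
[0.59892369 0.21152236 0.19      ] [0.59488255 0.21364143 0.19      ] [0.5965835  0.21063068 0.125     ]
```

```bash
python3 -m inch '[{"translation":[0,0,-0.15],"roll":0,"gripper":0},{"translation":[0,0,-0.24],"roll":0,"gripper":0},{"translation":[0,0,-0.24],"roll":0,"gripper":0},{"translation":[0,0,-0.24],"roll":0,"gripper":0},{"translation":[0,0,-0.24],"roll":0,"gripper":0},{"translation":[0,0,-0.12],"roll":0,"gripper":0}]'; python3 -m inch '[{"translation":[0.144,0.147,0],"roll":0,"gripper":0},{"translation":[0.144,0.147,0],"roll":0,"gripper":0},{"translation":[0.144,0.147,0],"roll":0,"gripper":0},{"translation":[0.144,0.147,0],"roll":0,"gripper":0},{"translation":[0.144,0.147,0],"roll":0,"gripper":0},{"translation":[0.144,0.147,0],"roll":0,"gripper":0},{"translation":[0.144,0.147,0],"roll":0,"gripper":0},{"translation":[0.144,0.147,0],"roll":0,"gripper":0}]';python3 -m inch '[{"translation":[0,0,0],"roll":0,"gripper":0},{"translation":[0,0,0],"roll":0,"gripper":0},{"translation":[0,0,0],"roll":0,"gripper":0}]'
```

```text
t: 13.4
ee_pos: [0.4512, -0.1393, 0.3082]
ee_rot: [0.61, 0.793, 0.002, 0.002]
force: [1.0, 0.5, -0.3]
opening: 0.0247
grasp_force: 19.4
t: 14.2
ee_pos: [0.6187, 0.1459, 0.3036]
ee_rot: [0.609, 0.793, -0.0, -0.0]
force: [0.0, -0.6, 0.1]
opening: 0.0251
grasp_force: 19.4
t: 14.5
ee_pos: [0.618, 0.1428, 0.304]
ee_rot: [0.61, 0.792, -0.0, 0.0]
force: [-0.6, -0.1, -0.9]
opening: 0.0251
grasp_force: 19.4
```

Next I lower it by 0.304 − 0.1655 = 0.138 m.

```bash
python3 -m inch '[{"translation":[0,0,0.2],"roll":0,"gripper":0},{"translation":[0,0,0.2],"roll":0,"gripper":0},{"translation":[0,0,0.2],"roll":0,"gripper":0},{"translation":[0,0,0.09],"roll":0,"gripper":0},{"translation":[0,0,0],"roll":0,"gripper":0},{"translation":[0,0,0],"roll":0,"gripper":0}]';python3 -m inch '[{"translation":[0,0,0],"roll":0,"gripper":0.4},{"translation":[0,0,0],"roll":0,"gripper":0.45},{"translation":[0,0,-0.1],"roll":0,"gripper":0.45},{"translation":[0,0,-0.2],"roll":0,"gripper":0.45},{"translation":[0,0,-0.2],"roll":0,"gripper":0.45},{"translation":[0,0,-0.2],"roll":0,"gripper":0.45}]'
```

```text
t: 15.1
ee_pos: [0.6181, 0.1428, 0.1666]
ee_rot: [0.61, 0.792, 0.0, 0.0]
force: [-0.8, 0.4, -0.2]
opening: 0.0254
grasp_force: 26.5
t: 15.7
ee_pos: [0.618, 0.1441, 0.3079]
ee_rot: [0.61, 0.793, 0.0, 0.0]
force: [0.5, 0.8, -1.0]
opening: 0.0382
grasp_force: 0.0
```

```bash
python3 -m inch '[{"translation":[-0.217,-0.069,0],"roll":0,"gripper":0.7},{"translation":[-0.217,-0.069,0],"roll":0,"gripper":1},{"translation":[-0.217,-0.069,0],"roll":0,"gripper":1},{"translation":[-0.217,-0.069,0],"roll":0,"gripper":1},{"translation":[-0.217,-0.069,0],"roll":0,"gripper":1},{"translation":[-0.217,-0.069,0],"roll":0,"gripper":1}]';python3 -m inch '[{"translation":[-0.217,-0.069,0],"roll":0,"gripper":1},{"translation":[-0.217,-0.069,0],"roll":0,"gripper":1},{"translation":[-0.217,-0.069,0],"roll":0,"gripper":1},{"translation":[-0.217,-0.069,0],"roll":0,"gripper":1},{"translation":[-0.217,-0.069,0],"roll":0,"gripper":1},{"translation":[-0.217,-0.069,0],"roll":0,"gripper":1},{"translation":[0,0,0],"roll":0,"gripper":1},{"translation":[0,0,0],"roll":0,"gripper":1}]'
python3 - <<'E'
from h import *
s=snap('scene','s5.png');t=snap('top','t5.png');print(observe()['ee_pos'])
f=lambda a:cv2.cvtColor(a,cv2.COLOR_RGB2BGR)
g=lambda a,k:cv2.resize(a,None,fx=k,fy=k,interpolation=cv2.INTER_CUBIC)
c=np.zeros((585,750,3),np.uint8);c[:390]=g(f(s['frame'])[140:270,150:400],3.0)
c[390:390+194,:430]=g(f(t['frame'])[150:247,185:400],2.0)
cv2.imwrite('pics/s5c.png',c)
E
```

```text
t: 16.3
ee_pos: [0.6048, -0.1304, 0.3067]
ee_rot: [0.609, 0.793, 0.001, 0.0]
force: [0.6, 0.3, 0.1]
opening: 0.0855
grasp_force: 0.0
t: 17.1
ee_pos: [0.5908, -0.4034, 0.3058]
ee_rot: [0.611, 0.792, -0.0, -0.0]
force: [0.4, -0.4, -0.9]
opening: 0.0853
grasp_force: 0.0
[ 0.5928049  -0.40006772  0.3060667 ]
```

View pics/s5c.png

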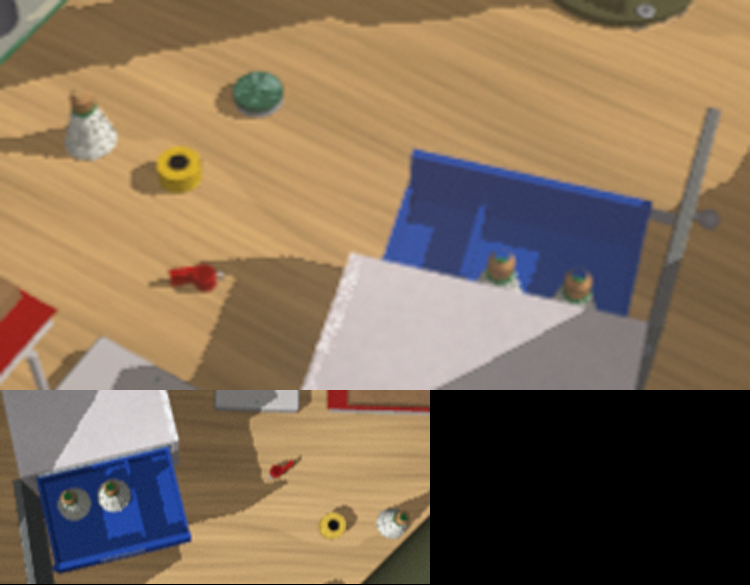

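Two shuttlecocks now stand side by side in the tray, with corks at (502,262) and (578,275). The third is unmoved at (84,93), so I'm descending on it.

```bash
python3 -m inch '[{"translation":[-0.01,0,0.24],"roll":0,"gripper":1},{"translation":[0,0,0.24],"roll":0,"gripper":1},{"translation":[0,0,0.24],"roll":0,"gripper":1},{"translation":[0,0,0.24],"roll":0,"gripper":1},{"translation":[0,0,0.2],"roll":0,"gripper":1},{"translation":[0,0,0.077],"roll":0,"gripper":1},{"translation":[0,0,0],"roll":0,"gripper":1}]'; python3 -m inch '[{"translation":[0,0,0],"roll":0,"gripper":0},{"translation":[0,0,0],"roll":0,"gripper":0},{"translation":[0,0,0],"roll":0,"gripper":0},{"translation":[0,0,0],"roll":0,"gripper":0},{"translation":[0,0,0],"roll":0,"gripper":0},{"translation":[0,0,0],"roll":0,"gripper":0}]';python3 -m inch '[{"translation":[0,0,-0.15],"roll":0,"gripper":0},{"translation":[0,0,-0.24],"roll":0,"gripper":0},{"translation":[0,0,-0.24],"roll":0,"gripper":0},{"translation":[0,0,-0.24],"roll":0,"gripper":0},{"translation":[0,0,-0.24],"roll":0,"gripper":0},{"translation":[0,0,-0.12],"roll":0,"gripper":0},{"translation":[0,0,0],"roll":0,"gripper":0}]'
```

```text
t: 17.9
ee_pos: [0.5925, -0.4004, 0.0564]
ee_rot: [0.608, 0.794, 0.0, -0.002]
force: [0.3, 0.6, -0.0]
opening: 0.0853
grasp_force: 0.0
t: 18.5
ee_pos: [0.5932, -0.404, 0.0601]
ee_rot: [0.61, 0.793, 0.0, 0.001]
force: [-0.4, 0.5, 6.6]
opening: 0.0246
grasp_force: 20.6
t: 19.2
ee_pos: [0.5933, -0.4051, 0.3098]
ee_rot: [0.61, 0.793, 0.0, 0.004]
force: [-0.4, -0.9, 0.3]
opening: 0.025
grasp_force: 19.9
```

```bash
python3 -m inch '[{"translation":[0.234,0.038,0],"roll":0,"gripper":0},{"translation":[0.234,0.038,0],"roll":0,"gripper":0},{"translation":[0.234,0.038,0],"roll":0,"gripper":0},{"translation":[0.234,0.038,0],"roll":0,"gripper":0},{"translation":[0.234,0.038,0],"roll":0,"gripper":0},{"translation":[0.234,0.038,0],"roll":0,"gripper":0}]';python3 -m inch '[{"translation":[0.234,0.038,0],"roll":0,"gripper":0},{"translation":[0.234,0.038,0],"roll":0,"gripper":0},{"translation":[0.234,0.038,0],"roll":0,"gripper":0},{"translation":[0.234,0.038,0],"roll":0,"gripper":0},{"translation":[0.234,0.038,0],"roll":0,"gripper":0},{"translation":[0.234,0.038,0],"roll":0,"gripper":0},{"translation":[0,0,0],"roll":0,"gripper":0},{"translation":[0,0,0],"roll":0,"gripper":0}]';python3 -m inch '[{"translation":[0,0,0],"roll":0,"gripper":0}]'
```

```text
t: 19.8
ee_pos: [0.5633, -0.1181, 0.3031]
ee_rot: [0.609, 0.793, -0.0, -0.001]
force: [0.6, -0.5, -0.3]
opening: 0.025
grasp_force: 20.0
t: 20.6
ee_pos: [0.5353, 0.1642, 0.3029]
ee_rot: [0.608, 0.794, -0.001, -0.0]
force: [-0.4, -0.1, -0.0]
opening: 0.0248
grasp_force: 20.0
t: 20.7
ee_pos: [0.5363, 0.1612, 0.3038]
ee_rot: [0.61, 0.792, -0.001, 0.0]
force: [0.1, -0.9, 0.8]
opening: 0.0245
grasp_force: 20.0
```

```bash
python3 -m inch '[{"translation":[0,0,0.2],"roll":0,"gripper":0},{"translation":[0,0,0.2],"roll":0,"gripper":0},{"translation":[0,0,0.2],"roll":0,"gripper":0},{"translation":[0,0,0.085],"roll":0,"gripper":0},{"translation":[0,0,0],"roll":0,"gripper":0},{"translation":[0,0,0],"roll":0,"gripper":0}]';python3 -m inch '[{"translation":[0,0,0],"roll":0,"gripper":0.4},{"translation":[0,0,0],"roll":0,"gripper":0.43},{"translation":[0,0,-0.1],"roll":0,"gripper":0.43},{"translation":[0,0,-0.2],"roll":0,"gripper":0.43},{"translation":[0,0,-0.2],"roll":0,"gripper":0.43},{"translation":[0,0,-0.2],"roll":0,"gripper":0.43}]'
```

```text
t: 21.3
ee_pos: [0.5365, 0.1607, 0.1673]
ee_rot: [0.611, 0.792, -0.0, 0.0]
force: [0.1, -0.3, -0.1]
opening: 0.0248
grasp_force: 29.9
t: 21.9
ee_pos: [0.5361, 0.1624, 0.3093]
ee_rot: [0.61, 0.793, 0.0, 0.0]
force: [0.6, -0.3, 0.8]
opening: 0.0369
grasp_force: 0.0
```

```bash
python3 -m inch '[{"translation":[-0.225,0.039,0],"roll":0,"gripper":0.6},{"translation":[-0.225,0.039,0],"roll":0,"gripper":0.6},{"translation":[-0.225,0.039,0],"roll":0,"gripper":0.6},{"translation":[-0.225,0.039,0],"roll":0,"gripper":0.6},{"translation":[-0.225,0.039,0],"roll":0,"gripper":0.6},{"translation":[-0.225,0.039,0],"roll":0,"gripper":0.6},{"translation":[-0.225,0.039,0],"roll":0,"gripper":0.6},{"translation":[-0.225,0.039,0],"roll":0,"gripper":0.6}]';python3 -m inch '[{"translation":[0,0,0.2],"roll":-0.128,"gripper":0.6},{"translation":[0,0,0.2],"roll":-0.128,"gripper":0.6},{"translation":[0,0,0.2],"roll":-0.128,"gripper":0.6},{"translation":[0,0,0.1],"roll":0,"gripper":0.6},{"translation":[0,0,0],"roll":0,"gripper":0.6},{"translation":[0,0,0],"roll":0,"gripper":0.6}]'
python3 - <<'E'
from h import *
s=snap('scene','s6.png');t=snap('top','t6.png');print(observe()['ee_pos'])
f=lambda a:cv2.cvtColor(a,cv2.COLOR_RGB2BGR)
g=lambda a,k:cv2.resize(a,None,fx=k,fy=k,interpolation=cv2.INTER_CUBIC)
c=np.zeros((585,790,3),np.uint8);c[:390,:600]=g(f(s['frame'])[165:295,200:400],3.0)
c[390:390+194,:430]=g(f(t['frame'])[150:247,185:400],2.0)
c[390:570,440:740]=g(f(t['frame'])[175:205,305:355],6.0)
cv2.imwrite('pics/s6c.png',c)
E
```

```text
t: 22.7
ee_pos: [0.6898, -0.1705, 0.3077]
ee_rot: [0.609, 0.793, 0.0, 0.0]
force: [-0.5, 0.2, 0.5]
opening: 0.051
grasp_force: 0.0
t: 23.3
ee_pos: [0.6895, -0.1693, 0.1683]
ee_rot: [0.439, 0.898, -0.0, 0.0]
force: [0.4, -0.4, 1.1]
opening: 0.0515
grasp_force: 0.0
[ 0.69028386 -0.16966388  0.16996545]
```

View pics/s6c.png

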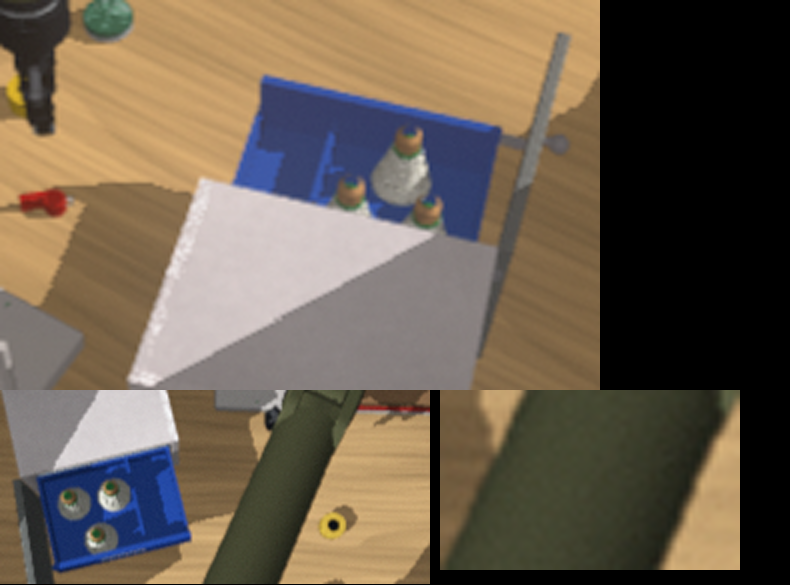

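All three shuttlecocks stand in the tray, with corks at (408,140), (350,190) and (428,210). The whistle is unmoved at (55,202). Next I descend on it.

```bash
python3 -m inch '[{"translation":[0,0,0.2],"roll":0,"gripper":0.7},{"translation":[0,0,0.2],"roll":0,"gripper":0.7},{"translation":[0,0,0.2],"roll":0,"gripper":0.7},{"translation":[0,0,0.13],"roll":0,"gripper":0.7},{"translation":[0,0,0.05],"roll":0,"gripper":0.7},{"translation":[0,0,0.05],"roll":0,"gripper":0.7},{"translation":[0,0,0],"roll":0,"gripper":0.7}]';python3 -m inch '[{"translation":[0,0,0],"roll":0,"gripper":0},{"translation":[0,0,0],"roll":0,"gripper":0},{"translation":[0,0,0],"roll":0,"gripper":0},{"translation":[0,0,0],"roll":0,"gripper":0},{"translation":[0,0,0],"roll":0,"gripper":0}]' 25;python3 -m inch '[{"translation":[0,0,-0.1],"roll":0,"gripper":0},{"translation":[0,0,-0.24],"roll":0,"gripper":0},{"translation":[0,0,-0.24],"roll":0,"gripper":0},{"translation":[0,0,-0.24],"roll":0.128,"gripper":0},{"translation":[0,0,-0.24],"roll":0.128,"gripper":0},{"translation":[0,0,-0.12],"roll":0.128,"gripper":0},{"translation":[0,0,0],"roll":0,"gripper":0}]'
```

```text
t: 24.1
ee_pos: [0.6898, -0.1692, 0.0022]
ee_rot: [0.439, 0.899, 0.0, 0.001]
force: [-0.4, 0.1, 0.4]
opening: 0.0597
grasp_force: 0.0
t: 24.6
ee_pos: [0.6902, -0.1694, 0.0033]
ee_rot: [0.439, 0.899, 0.0, 0.001]
force: [-0.3, 0.2, 5.9]
opening: 0.0235
grasp_force: 24.9
t: 25.3
ee_pos: [0.6911, -0.1701, 0.243]
ee_rot: [0.61, 0.792, 0.002, 0.004]
force: [0.6, -0.4, -0.2]
opening: 0.0243
grasp_force: 24.6
```

```bash
python3 -m inch '[{"translation":[0.05,-0.03,-0.1],"roll":0,"gripper":0},{"translation":[0.21,-0.03,0],"roll":0,"gripper":0},{"translation":[0.21,-0.03,0],"roll":0,"gripper":0},{"translation":[0.21,-0.03,0],"roll":0,"gripper":0},{"translation":[0.21,-0.03,0],"roll":0,"gripper":0},{"translation":[0.21,-0.03,0],"roll":0,"gripper":0},{"translation":[0.16,0,0],"roll":0,"gripper":0},{"translation":[0,0,0],"roll":0,"gripper":0}]';python3 -m inch '[{"translation":[0,0,0],"roll":0,"gripper":0},{"translation":[0,0,0],"roll":0,"gripper":0}]'
python3 - <<'E'
from h import *
s=snap('scene','s7.png');t=snap('top','t7.png');print(observe()['ee_pos'])
f=lambda a:cv2.cvtColor(a,cv2.COLOR_RGB2BGR)
g=lambda a,k:cv2.resize(a,None,fx=k,fy=k,interpolation=cv2.INTER_CUBIC)
c=np.zeros((585,790,3),np.uint8);c[:390,:600]=g(f(s['frame'])[135:265,220:420],3.0)
c[390:390+194,:430]=g(f(t['frame'])[150:247,185:400],2.0)
cv2.imwrite('pics/s7c.png',c)
E
```

```text
t: 26.1
ee_pos: [0.5875, 0.0726, 0.256]
ee_rot: [0.605, 0.796, 0.0, -0.002]
force: [0.4, 0.8, -0.7]
opening: 0.0239
grasp_force: 24.6
t: 26.3
ee_pos: [0.5895, 0.0636, 0.257]
ee_rot: [0.61, 0.792, -0.001, 0.0]
force: [0.3, -0.2, -0.3]
opening: 0.024
grasp_force: 24.6
[0.58971536 0.06329292 0.25722592]
```

View pics/s7c.png

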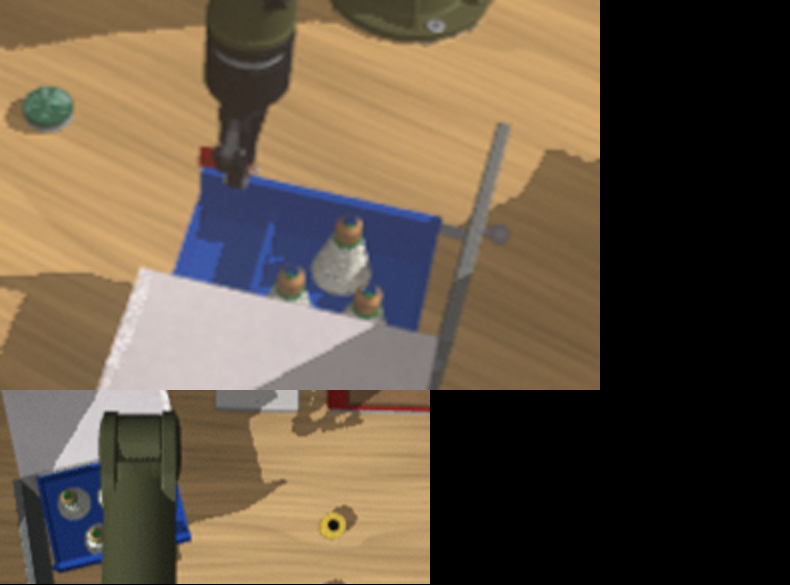

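The whistle is held over the narrow compartment, with its mouthpiece at (208,157) pointing to the right wall as planned. Lowering it now.

```bash
python3 -m inch '[{"translation":[0,0,0.2],"roll":0,"gripper":0},{"translation":[0,0,0.2],"roll":0,"gripper":0},{"translation":[0,0,0.15],"roll":0,"gripper":0},{"translation":[0,0,0.1],"roll":0,"gripper":0},{"translation":[0,0,0.075],"roll":0,"gripper":0},{"translation":[0,0,0],"roll":0,"gripper":0},{"translation":[0,0,0],"roll":0,"gripper":0}]';python3 -m inch '[{"translation":[0,0,0],"roll":0,"gripper":0.5},{"translation":[0,0,0],"roll":0,"gripper":0.5},{"translation":[0,0,-0.05],"roll":0,"gripper":0.5},{"translation":[0,0,-0.2],"roll":0,"gripper":0.5},{"translation":[0,0,-0.2],"roll":0,"gripper":0.5},{"translation":[0,0,-0.2],"roll":0,"gripper":0.5},{"translation":[0,0,-0.2],"roll":0,"gripper":0.2}]'
```

```text
t: 27.1
ee_pos: [0.5902, 0.0646, 0.1132]
ee_rot: [0.61, 0.793, 0.0, 0.0]
force: [0.4, -0.8, 0.4]
opening: 0.0238
grasp_force: 24.6
t: 27.8
ee_pos: [0.5895, 0.065, 0.2856]
ee_rot: [0.61, 0.793, 0.001, 0.0]
force: [1.0, -0.3, 0.1]
opening: 0.0295
grasp_force: 0.0
```

```bash
python3 -c "
from h import *
print(observe()['qpos'])"; python3 -m inch '[{"translation":[0,-0.2,0],"roll":0,"gripper":0},{"translation":[0,-0.2,0],"roll":0,"gripper":0},{"translation":[0.1,-0.2,0],"roll":0,"gripper":0},{"translation":[0.1,0,0],"roll":0,"gripper":0},{"translation":[0,0,0],"roll":0,"gripper":0}]'
```

```text
[-0.75245221  0.203234    0.70224537  1.53986403 -0.1325022   1.44498055
  0.21581916]
t: 28.3
ee_pos: [0.4622, 0.0755, 0.2841]
ee_rot: [0.608, 0.794, 0.002, -0.001]
force: [-0.1, 0.5, 0.9]
opening: -0.0001
grasp_force: 0.0
```

```bash
python3 -m inch '[{"translation":[0,0,0],"roll":0.136,"gripper":0},{"translation":[0,0,0],"roll":0.136,"gripper":0},{"translation":[0,0,0],"roll":0.136,"gripper":0},{"translation":[0,0,0],"roll":0.136,"gripper":0},{"translation":[0,0,0],"roll":0.136,"gripper":0},{"translation":[0,0,0],"roll":0.136,"gripper":0}]';python3 -m inch '[{"translation":[0,0,0],"roll":0.136,"gripper":0},{"translation":[0,0,0],"roll":0.136,"gripper":0},{"translation":[0,0,0],"roll":0.136,"gripper":0},{"translation":[0,0,0],"roll":0.136,"gripper":0},{"translation":[0,0,0],"roll":0.136,"gripper":0},{"translation":[0,0,0],"roll":0,"gripper":0},{"translation":[0,0,0],"roll":0,"gripper":0}]'
python3 - <<'E'
from h import *
s=snap('scene','s8.png');t=snap('top','t8.png');print(observe()['ee_pos'])
f=lambda a:cv2.cvtColor(a,cv2.COLOR_RGB2BGR)
g=lambda a,k:cv2.resize(a,None,fx=k,fy=k,interpolation=cv2.INTER_CUBIC)
c=np.zeros((390,790,3),np.uint8);c[:390,:390]=g(f(s['frame'])[135:265,250:380],3.0)
c[:390,400:790]=g(f(t['frame'])[145:275,175:305],3.0)
cv2.imwrite('pics/s8c.png',c)
E
```

```text
t: 28.9
ee_pos: [0.4644, 0.0719, 0.2832]
ee_rot: [0.885, 0.466, 0.0, 0.001]
force: [-0.4, -0.2, -0.0]
opening: 0.0
grasp_force: 0.0
t: 29.6
ee_pos: [0.464, 0.0723, 0.2829]
ee_rot: [0.991, 0.133, 0.0, 0.0]
force: [0.0, -0.1, 0.2]
opening: -0.0002
grasp_force: 0.0
[0.46368344 0.07266457 0.28273861]
```

View pics/s8c.png

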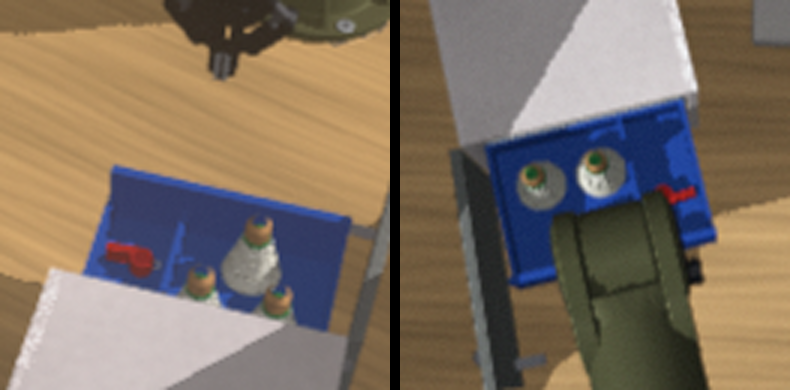

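The whistle lies in the narrow compartment at (130,258) and all three shuttlecocks stand in the wide one. I'll go down in front of the panel, then push gently.

```bash
python3 -m inch '[{"translation":[0,-0.15,0.15],"roll":0,"gripper":0},{"translation":[0,0,0.2],"roll":0,"gripper":0},{"translation":[0,0,0.2],"roll":0,"gripper":0},{"translation":[0.05,0,0.063],"roll":0,"gripper":0},{"translation":[0.03,0,0],"roll":0,"gripper":0},{"translation":[0.03,0,0],"roll":0,"gripper":0},{"translation":[0.02,0,0],"roll":0,"gripper":0},{"translation":[0.02,0,0],"roll":0,"gripper":0}]';python3 -m inch '[{"translation":[0.03,0,0],"roll":0,"gripper":0},{"translation":[0.04,0,0],"roll":0,"gripper":0},{"translation":[0.05,0,0],"roll":0,"gripper":0},{"translation":[0.05,0,0],"roll":0,"gripper":0},{"translation":[0.05,0,0],"roll":0,"gripper":0},{"translation":[0.05,0,0],"roll":0,"gripper":0},{"translation":[0.05,0,0],"roll":0,"gripper":0},{"translation":[0.05,0,0],"roll":0,"gripper":0}]'
```

```text
t: 30.5
ee_pos: [0.4857, 0.1102, 0.1613]
ee_rot: [0.991, 0.132, 0.001, -0.0]
force: [1.2, -0.1, 0.1]
opening: -0.0
grasp_force: 0.0
t: 31.3
ee_pos: [0.5567, 0.1294, 0.1598]
ee_rot: [0.991, 0.132, -0.0, 0.0]
force: [-2.5, 0.1, 1.0]
opening: 0.0002
grasp_force: 0.9
```

```bash
python3 -m inch '[{"translation":[0.05,0,0],"roll":0,"gripper":0},{"translation":[0.05,0,0],"roll":0,"gripper":0},{"translation":[0.05,0,0],"roll":0,"gripper":0},{"translation":[0.05,0,0],"roll":0,"gripper":0},{"translation":[0.05,0,0],"roll":0,"gripper":0},{"translation":[0.05,0,0],"roll":0,"gripper":0},{"translation":[0.05,0,0],"roll":0,"gripper":0},{"translation":[0.04,0,0],"roll":0,"gripper":0}]';python3 -m inch '[{"translation":[0.03,0,0],"roll":0,"gripper":0},{"translation":[0.02,0,0],"roll":0,"gripper":0},{"translation":[0.015,0,0],"roll":0,"gripper":0},{"translation":[0,0,0],"roll":0,"gripper":0},{"translation":[0,0,0],"roll":0,"gripper":0}]'
```

```text
t: 32.1
ee_pos: [0.632, 0.1499, 0.1598]
ee_rot: [0.991, 0.132, 0.0, -0.0]
force: [-1.8, 0.9, 0.7]
opening: -0.0002
grasp_force: 0.9
t: 32.6
ee_pos: [0.6442, 0.1524, 0.1602]
ee_rot: [0.991, 0.131, 0.001, 0.0]
force: [0.9, -0.1, -0.5]
opening: -0.0
grasp_force: 0.0
```

```bash
python3 -m inch '[{"translation":[0.025,0,0],"roll":0,"gripper":0},{"translation":[0.02,0,0],"roll":0,"gripper":0},{"translation":[0,0,0],"roll":0,"gripper":0},{"translation":[0,0,0],"roll":0,"gripper":0}]';python3 -m inch '[{"translation":[0.015,0,0],"roll":0,"gripper":0},{"translation":[0,0,0],"roll":0,"gripper":0},{"translation":[0,0,0],"roll":0,"gripper":0}]'
```

```text
t: 33.0
ee_pos: [0.652, 0.1547, 0.1598]
ee_rot: [0.991, 0.132, -0.001, 0.0]
force: [-4.3, -2.2, 1.7]
opening: 0.0
grasp_force: 0.0
t: 33.3
ee_pos: [0.6517, 0.1547, 0.159]
ee_rot: [0.991, 0.131, -0.005, 0.0]
force: [-13.8, -3.4, 4.2]
opening: 0.0003
grasp_force: 0.0
```

The tool stopped solidly at about 670 mm along the cabinet axis. I'll back off and look to see how far in the tray is.

```bash
python3 -m inch '[{"translation":[-0.2,0,0],"roll":0,"gripper":0},{"translation":[-0.25,0,0],"roll":0,"gripper":0},{"translation":[-0.25,0,0],"roll":0,"gripper":0},{"translation":[-0.25,0,-0.1],"roll":0,"gripper":0},{"translation":[0,0,-0.2],"roll":0,"gripper":0},{"translation":[0,0,-0.2],"roll":0,"gripper":0},{"translation":[0,0,-0.2],"roll":0,"gripper":0},{"translation":[0,0,0],"roll":0,"gripper":0}]'
python3 - <<'E'
from h import *
s=snap('scene','s9.png');t=snap('top','t9.png');print(observe()['ee_pos'])
f=lambda a:cv2.cvtColor(a,cv2.COLOR_RGB2BGR)
g=lambda a,k:cv2.resize(a,None,fx=k,fy=k,interpolation=cv2.INTER_CUBIC)
c=np.zeros((400,800,3),np.uint8);c[:400,:395]=g(f(s['frame'])[200:280,250:329],5.0)
c[:400,400:800]=g(f(t['frame'])[160:240,190:270],5.0)
cv2.imwrite('pics/s9c.png',c)
E
```

```text
t: 34.1
ee_pos: [0.4789, 0.1084, 0.3049]
ee_rot: [0.991, 0.132, 0.006, -0.002]
force: [0.4, 0.2, -0.5]
opening: 0.0
grasp_force: 0.0
[0.47650359 0.10778237 0.29972886]
```

View pics/s9c.png

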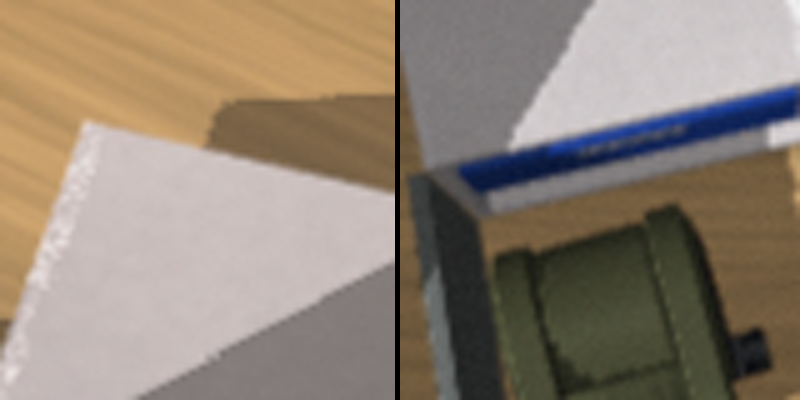

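The top crop shows the blue panel face just under the roof edge, with the white cabinet sill below it. I'll work out how far in it is from the row of its lower edge.

```bash
python3 - <<'E'
from h import *
t=dict(np.load('t9.png.npz'));np.set_printoptions(precision=2,suppress=True)
for psi in(15,15.5):
  p=np.radians(psi);ex=np.array([np.cos(p),np.sin(p)]);ey=np.array([-ex[1],ex[0]])
  T0=np.array([.5005,.1115]); Ox=T0@ex+.171; Oy=np.array([.661,.157])@ey
  for y in(.06,.0,-.06):
    f=lambda x,z:w2px(t,np.array([*((Ox+x)*ex+(Oy+y)*ey),z]))
    print(psi,y,'roof',f(0,.209),f(0,.197),'bottom d=0',f(.004,.099),'d=8',f(-.004,.099),'sill top?',f(0,.095))
F=t['frame'].astype(int)
for u in (222,236,242):
  print(u,[(v,*F[v,u]) for v in range(182,204)])
E
```

```text
15 0.06 roof [217.56 187.18] [218.08 187.9 ] bottom d=0 [221.76 192.28] d=8 [222.21 194.33] sill top? [222.13 193.51]
15 0.0 roof [234.61 183.23] [234.98 183.98] bottom d=0 [237.49 188.62] d=8 [237.95 190.66] sill top? [237.83 189.86]
15 -0.06 roof [251.58 179.31] [251.79 180.09] bottom d=0 [253.15 184.99] d=8 [253.63 187.02] sill top? [253.45 186.23]
15.5 0.06 roof [217.58 187.33] [218.1  188.05] bottom d=0 [221.77 192.42] d=8 [222.24 194.46] sill top? [222.15 193.65]
15.5 0.0 roof [234.61 183.24] [234.97 183.99] bottom d=0 [237.47 188.63] d=8 [237.96 190.67] sill top? [237.82 189.86]
15.5 -0.06 roof [251.54 179.17] [251.75 179.95] bottom d=0 [253.1  184.86] d=8 [253.59 186.89] sill top? [253.41 186.1 ]
222 [(182, np.int64(206), np.int64(201), np.int64(202)), (183, np.int64(204), np.int64(200), np.int64(201)), (184, np.int64(207), np.int64(200), np.int64(202)), (185, np.int64(205), np.int64(200), np.int64(201)), (186, np.int64(200), np.int64(193), np.int64(193)), (187, np.int64(149), np.int64(148), np.int64(159)), (188, np.int64(72), np.int64(91), np.int64(150)), (189, np.int64(30),
[... 2261 characters left out ...]
 np.int64(100), np.int64(99), np.int64(113)), (191, np.int64(129), np.int64(125), np.int64(125)), (192, np.int64(126), np.int64(122), np.int64(123)), (193, np.int64(127), np.int64(124), np.int64(124)), (194, np.int64(115), np.int64(108), np.int64(107)), (195, np.int64(112), np.int64(95), np.int64(76)), (196, np.int64(112), np.int64(89), np.int64(62)), (197, np.int64(107), np.int64(86), np.int64(57)), (198, np.int64(114), np.int64(90), np.int64(62)), (199, np.int64(118), np.int64(95), np.int64(65)), (200, np.int64(113), np.int64(91), np.int64(61)), (201, np.int64(78), np.int64(64), np.int64(45)), (202, np.int64(39), np.int64(38), np.int64(26)), (203, np.int64(39), np.int64(42), np.int64(30))]
```

```bash
python3 -m inch '[{"translation":[0.22,0,0.1],"roll":0,"gripper":0},{"translation":[0.22,0,0.15],"roll":0,"gripper":0},{"translation":[0.2,0,0.2],"roll":0,"gripper":0},{"translation":[0.06,0,0.2],"roll":0,"gripper":0},{"translation":[0.06,0,0],"roll":0,"gripper":0},{"translation":[0,0,0],"roll":0,"gripper":0}]';python3 -c "
from h import *
o=observe()['ee_pos'];p=np.radians(15);print(o,o[0]*np.cos(p)+o[1]*np.sin(p))"
```

```text
t: 34.8
ee_pos: [0.6146, 0.1449, 0.1712]
ee_rot: [0.991, 0.132, -0.002, 0.001]
force: [0.6, 0.4, -0.9]
opening: 0.0002
grasp_force: 0.0
[0.61459896 0.14490292 0.17119387] 0.6311606393932745
```

```bash
python3 -m inch '[{"translation":[0.06,0,0],"roll":0,"gripper":0},{"translation":[0.06,0,0.005],"roll":0,"gripper":0},{"translation":[0.04,0,0],"roll":0,"gripper":0},{"translation":[0,0,0],"roll":0,"gripper":0},{"translation":[0.02,0,0],"roll":0,"gripper":0},{"translation":[0,0,0],"roll":0,"gripper":0}]';python3 -m inch '[{"translation":[0.02,0,0],"roll":0,"gripper":0},{"translation":[0,0,0],"roll":0,"gripper":0},{"translation":[0,0,0],"roll":0,"gripper":0}]';python3 -m inch '[{"translation":[0.02,0,0],"roll":0,"gripper":0},{"translation":[0,0,0],"roll":0,"gripper":0},{"translation":[0,0,0],"roll":0,"gripper":0}]'
```

```text
t: 35.4
ee_pos: [0.6498, 0.1545, 0.1742]
ee_rot: [0.991, 0.132, 0.0, -0.0]
force: [-0.1, -0.1, 0.6]
opening: 0.0003
grasp_force: 0.0
t: 35.7
ee_pos: [0.6535, 0.1555, 0.174]
ee_rot: [0.991, 0.132, -0.0, -0.0]
force: [0.3, -0.2, -0.4]
opening: 0.0003
grasp_force: 0.0
t: 36.0
ee_pos: [0.6542, 0.1557, 0.174]
ee_rot: [0.991, 0.131, -0.004, -0.0]
force: [-12.1, -2.5, 6.2]
opening: -0.0004
grasp_force: 5.6
```

```bash
python3 -m inch '[{"translation":[-0.08,0,0],"roll":0,"gripper":0},{"translation":[0,0,0.03],"roll":0,"gripper":0},{"translation":[0,0,0],"roll":0,"gripper":0},{"translation":[0.03,0,0],"roll":0,"gripper":0},{"translation":[0.02,0,0],"roll":0,"gripper":0},{"translation":[0,0,0],"roll":0,"gripper":0}]';python3 -m inch '[{"translation":[0.02,0,0],"roll":0,"gripper":0},{"translation":[0,0,0],"roll":0,"gripper":0},{"translation":[0,0,0],"roll":0,"gripper":0}]';python3 -m inch '[{"translation":[0.02,0,0],"roll":0,"gripper":0},{"translation":[0,0,0],"roll":0,"gripper":0},{"translation":[0,0,0],"roll":0,"gripper":0}]'
```

```text
t: 36.6
ee_pos: [0.6526, 0.1553, 0.1678]
ee_rot: [0.991, 0.132, 0.0, 0.0]
force: [-0.1, 0.1, -0.2]
opening: 0.0003
grasp_force: 0.0
t: 36.9
ee_pos: [0.6531, 0.1553, 0.1675]
ee_rot: [0.991, 0.131, -0.003, 0.0]
force: [-8.8, -0.4, 3.1]
opening: -0.0003
grasp_force: 0.0
t: 37.2
ee_pos: [0.6529, 0.1549, 0.1672]
ee_rot: [0.991, 0.131, -0.008, 0.0]
force: [-20.5, -6.1, 9.6]
opening: 0.0003
grasp_force: 0.0
```

```bash
python3 -m inch '[{"translation":[-0.15,0,0],"roll":0,"gripper":0},{"translation":[-0.25,0,0],"roll":0,"gripper":0},{"translation":[-0.25,0,0],"roll":0,"gripper":0},{"translation":[-0.2,0,-0.1],"roll":0,"gripper":0},{"translation":[0,0,-0.2],"roll":0,"gripper":0},{"translation":[0,0,-0.2],"roll":0,"gripper":0},{"translation":[0,0,-0.2],"roll":0,"gripper":0},{"translation":[0,0,0],"roll":0,"gripper":0}]'
python3 - <<'E'
from h import *
t=snap('top','t10.png');o=dict(np.load('t9.png.npz'))
F=t['frame'].astype(int);G=o['frame'].astype(int)
def edge(F,u):
    c=F[:,u,0]; 
    r=[v for v in range(186,200) if c[v]<88<=c[v+1]][-1]; return r+(88-c[r])/(c[r+1]-c[r])
for u in range(212,246,3): print(u,round(edge(G,u),2),round(edge(F,u),2))
E
```

```text
t: 38.0
ee_pos: [0.4983, 0.1132, 0.3142]
ee_rot: [0.991, 0.131, 0.005, -0.002]
force: [0.9, -0.3, -0.6]
opening: 0.0004
grasp_force: 0.0
212 196.9 196.82
215 196.44 195.91
218 195.67 195.44
221 194.83 194.63
224 194.14 193.83
227 193.58 193.19
230 192.79 192.62
233 191.9 191.76
236 191.44 190.88Traceback (most recent call last):
  File "<stdin>", line 7, in <module>
  File "<stdin>", line 6, in edge
IndexError: list index out of range
```

```bash
python3 -m inch '[{"translation":[0.2,0,0.1],"roll":0,"gripper":0},{"translation":[0.2,0,0.15],"roll":0,"gripper":0},{"translation":[0.2,0,0.2],"roll":0,"gripper":0},{"translation":[0.04,0,0.22],"roll":0,"gripper":0},{"translation":[0,0,0],"roll":0,"gripper":0},{"translation":[0,0,0],"roll":0,"gripper":0}]';python3 -c "
from h import *
o=observe()['ee_pos'];p=np.radians(15);print(o,o[0]*np.cos(p)+o[1]*np.sin(p))"
```

```text
t: 38.65
ee_pos: [0.6135, 0.1443, 0.1773]
ee_rot: [0.991, 0.131, -0.002, 0.001]
force: [0.4, -0.2, 0.6]
opening: 0.0001
grasp_force: 0.0
[0.61350975 0.14428562 0.17734658] 0.6299487781300706
```

```bash
python3 -m inch '[{"translation":[0.04,0,0.033],"roll":0,"gripper":0},{"translation":[0,0,0],"roll":0,"gripper":0},{"translation":[0,0,0],"roll":0,"gripper":0}]';python3 -m inch '[{"translation":[0.085,0,0],"roll":0,"gripper":0},{"translation":[0.081,0,0],"roll":0,"gripper":0},{"translation":[0,0,0],"roll":0,"gripper":0},{"translation":[0,0,0],"roll":0,"gripper":0}]';python3 -m inch '[{"translation":[0.01,0,0],"roll":0,"gripper":0},{"translation":[0,0,0],"roll":0,"gripper":0},{"translation":[0,0,0],"roll":0,"gripper":0}]'; python3 -m inch '[{"translation":[-0.15,0,0],"roll":0,"gripper":0},{"translation":[-0.25,0,0],"roll":0,"gripper":0},{"translation":[-0.25,0,0],"roll":0,"gripper":0},{"translation":[-0.2,0,-0.1],"roll":0,"gripper":0},{"translation":[0,0,-0.2],"roll":0,"gripper":0},{"translation":[0,0,-0.2],"roll":0,"gripper":0},{"translation":[0,0,-0.2],"roll":0,"gripper":0},{"translation":[0,0,0],"roll":0,"gripper":0}]'
python3 - <<'E'
from h import *
t=snap('top','t11.png');o=dict(np.load('t9.png.npz'));o2=dict(np.load('t10.png.npz'))
def edge(F,u):
    c=F[:,u,0].astype(int)
    try:
      r=[v for v in range(186,200) if c[v]<88<=c[v+1]][-1]; return round(r+(88-c[r])/(c[r+1]-c[r]),2)
    except IndexError: return None
for u in range(212,252,4): print(u,edge(o['frame'],u),edge(o2['frame'],u),edge(t['frame'],u))
E
```

```text
t: 38.95
ee_pos: [0.6228, 0.1472, 0.1737]
ee_rot: [0.991, 0.132, 0.001, -0.0]
force: [0.0, -0.4, 0.4]
opening: 0.0001
grasp_force: 0.0
t: 39.35
ee_pos: [0.6542, 0.1559, 0.1729]
ee_rot: [0.991, 0.132, 0.001, -0.0]
force: [-1.1, 0.4, -0.6]
opening: 0.0
grasp_force: 0.6
t: 39.65
ee_pos: [0.6542, 0.156, 0.1729]
ee_rot: [0.991, 0.132, -0.002, -0.0]
force: [-7.1, -1.3, 5.0]
opening: -0.0001
grasp_force: 4.0
t: 40.45
ee_pos: [0.4947, 0.1122, 0.3184]
ee_rot: [0.991, 0.132, 0.006, -0.002]
force: [0.4, 0.2, 0.5]
opening: -0.0002
grasp_force: 0.0
212 196.9 196.82 196.73
216 195.85 195.77 195.74
220 194.9 194.78 194.77
224 194.14 193.83 193.75
228 193.22 192.83 192.81
232 192.25 191.84 191.83
236 191.44 190.88 190.89
240 190.42 189.97 189.88
244 189.57 188.86 188.87
248 188.58 188.2 187.89
```

```bash
python3 - <<'E'
from h import *
for n in('t9','t10','t11'):
    F=np.load(n+'.png.npz')['frame'].astype(int)
    for u in(218,246):
        v0=182 if u>230 else 188
        print(n,u,v0,' '.join('%d/%d'%(F[v,u,0],F[v,u,2]) for v in range(v0,v0+13)))
E
```

```text
t9 218 188 143/151 53/101 18/89 12/71 13/63 13/62 15/62 52/83 106/112 130/127 130/127 125/122 110/96
t9 246 182 99/148 37/156 37/135 62/99 49/88 20/89 29/90 95/110 129/127 133/128 127/125 112/105 105/76
t10 218 188 145/153 56/102 18/84 10/66 12/62 11/63 16/60 67/89 115/119 128/125 102/98 59/53 38/29
t10 246 182 102/151 36/149 46/123 52/94 33/87 18/88 51/97 106/117 130/126 130/127 132/129 102/95 70/52
t11 218 188 146/155 53/99 19/86 10/67 13/61 10/61 22/64 79/94 119/119 131/127 128/125 123/121 84/81
t11 246 182 100/149 37/146 51/121 53/93 32/87 19/90 53/99 107/118 128/126 129/125 130/128 115/108 90/69
```

```bash
python3 -m inch '[{"translation":[0.2,0,0.1],"roll":0,"gripper":0},{"translation":[0.2,0,0.15],"roll":0,"gripper":0},{"translation":[0.2,0,0.22],"roll":0,"gripper":0},{"translation":[0.08,0,0.24],"roll":0,"gripper":0},{"translation":[0,0,0],"roll":0,"gripper":0},{"translation":[0,0,0],"roll":0,"gripper":0},{"translation":[0,0,0],"roll":0,"gripper":0}]';python3 -c "
from h import *
o=observe()['ee_pos'];p=np.radians(15);print(o,o[0]*np.cos(p)+o[1]*np.sin(p))"
```

```text
t: 41.2
ee_pos: [0.6176, 0.1452, 0.1799]
ee_rot: [0.991, 0.131, 0.002, -0.0]
force: [0.2, 0.6, 0.0]
opening: 0.0002
grasp_force: 0.0
[0.61755854 0.1452045  0.17991016] 0.6340974366058258
```

```bash
python3 -m inch '[{"translation":[0.03,0,0.055],"roll":0,"gripper":0},{"translation":[0,0,0],"roll":0,"gripper":0},{"translation":[0,0,0],"roll":0,"gripper":0},{"translation":[0,0,0],"roll":0,"gripper":0}]'
```

```text
t: 41.6
ee_pos: [0.6228, 0.1472, 0.1672]
ee_rot: [0.991, 0.132, 0.0, -0.0]
force: [-0.2, 0.2, 0.1]
opening: -0.0
grasp_force: 0.0
```

```bash
python3 -m inch '[{"translation":[0,0,-0.013],"roll":0,"gripper":0},{"translation":[0.079,0,0],"roll":0,"gripper":0},{"translation":[0.079,0,0],"roll":0,"gripper":0},{"translation":[0,0,0],"roll":0,"gripper":0},{"translation":[0,0,0],"roll":0,"gripper":0}]';python3 -m inch '[{"translation":[0.012,0,0],"roll":0,"gripper":0},{"translation":[0,0,0],"roll":0,"gripper":0},{"translation":[0,0,0],"roll":0,"gripper":0}]'; python3 -m inch '[{"translation":[-0.15,0,0],"roll":0,"gripper":0},{"translation":[-0.25,0,0],"roll":0,"gripper":0},{"translation":[-0.25,0,0],"roll":0,"gripper":0},{"translation":[-0.2,0,-0.1],"roll":0,"gripper":0},{"translation":[0,0,-0.2],"roll":0,"gripper":0},{"translation":[0,0,-0.2],"roll":0,"gripper":0},{"translation":[0,0,-0.2],"roll":0,"gripper":0},{"translation":[0,0,0],"roll":0,"gripper":0}]'
python3 - <<'E'
from h import *
t=snap('top','t12.png')
for n in('t11','t12'):
    F=np.load(n+'.png.npz')['frame'].astype(int)
    for u in(218,228,236,240,246):
        c=F[:,u,0];r=[v for v in range(184,200) if c[v]<88<=c[v+1]][-1]
        print(n,u,round(r+(88-c[r])/(c[r+1]-c[r]),2))
E
```

```text
t: 42.1
ee_pos: [0.6542, 0.1558, 0.1702]
ee_rot: [0.991, 0.132, 0.001, -0.0]
force: [2.0, 1.2, 2.6]
opening: 0.0001
grasp_force: 0.0
t: 42.4
ee_pos: [0.6543, 0.1558, 0.1702]
ee_rot: [0.991, 0.132, -0.001, -0.0]
force: [-5.7, -0.8, 7.2]
opening: 0.0001
grasp_force: 2.4
t: 43.2
ee_pos: [0.4936, 0.1119, 0.3146]
ee_rot: [0.991, 0.132, 0.005, -0.002]
force: [1.0, 0.4, -0.3]
opening: 0.0001
grasp_force: 0.0
t11 218 195.22
t11 228 192.81
t11 236 190.89
t11 240 189.88
t11 246 188.65
t12 218 194.58
t12 228 191.9
t12 236 190.22
t12 240 189.21
t12 246 187.81
```

The tray moved about 3 mm further in, so it now sits roughly 3 mm from home. Next is the door, so I'll plan the push arc in tool axes.

```bash
cat > door.py <<'E'
from h import *
p=np.radians(15);ex=np.array([np.cos(p),np.sin(p)]);ey=np.array([-ex[1],ex[0]])
H=.6833*ex+.12*ey
A=lambda a:np.array([np.cos(a),np.sin(a)])
def tcp(th,s,gap=0):
    u=A(np.radians(-75)-th);n=A(np.radians(-165)-th)
    return H+s*u+(.014+.011*abs(n@ex)+.014*abs(n@ey)+gap)*n
def tool(d): return np.round([d@ex/.2,-d@ey/.2],3)
E
python3 - <<'E'
from door import *
o=observe()['ee_pos'];print(o)
st=tcp(1.64,.21,.035);print('start',st,tool(st-o[:2]))
prev=st
for i,th in enumerate(np.linspace(1.64,.14,17)):
    s=.21+.04*i/16;q=tcp(th,s,-.002);print(round(th,2),q.round(4),np.hypot(*q).round(3),tool(q-prev));prev=q
s=dict(np.load('top0.png.npz'));print('sunscreen/dish',px2w(s,118,246,.15),px2w(s,157,205,.02))
E
```

```text
[0.49250612 0.11170137 0.31171975]
start [0.41064375 0.31511548] [-0.132 -1.088]
1.64 [0.4177 0.2788] 0.502 [-0.013  0.185]
1.55 [0.4177 0.2579] 0.491 [-0.027  0.101]
1.45 [0.4192 0.2383] 0.482 [-0.018  0.097]
1.36 [0.4226 0.2184] 0.476 [-0.009  0.1  ]
1.26 [0.428  0.1987] 0.472 [0.    0.102]
1.17 [0.4354 0.1791] 0.471 [0.01  0.104]
1.08 [0.4449 0.1601] 0.473 [0.021 0.104]
0.98 [0.4563 0.1417] 0.478 [0.031 0.104]
0.89 [0.4697 0.1242] 0.486 [0.042 0.102]
0.8 [0.485  0.1078] 0.497 [0.053 0.099]
0.7 [0.5021 0.0928] 0.511 [0.063 0.095]
0.61 [0.5209 0.0793] 0.527 [0.073 0.089]
0.51 [0.5413 0.0675] 0.545 [0.083 0.083]
0.42 [0.563  0.0577] 0.566 [0.092 0.075]
0.33 [0.586  0.0501] 0.588 [0.101 0.067]
0.23 [0.61   0.0446] 0.612 [0.109 0.057]
0.14 [0.6347 0.0416] 0.636 [0.115 0.047]
sunscreen/dish [0.44253613 0.56114429 0.15      ] [0.6111663  0.47855425 0.02      ]
```

```bash
python3 -m inch '[{"translation":[-0.027,-0.22,0],"roll":0,"gripper":0},{"translation":[-0.027,-0.22,0],"roll":0,"gripper":0},{"translation":[-0.027,-0.22,0],"roll":0,"gripper":0},{"translation":[-0.027,-0.22,0],"roll":0,"gripper":0},{"translation":[-0.026,-0.22,0],"roll":0,"gripper":0},{"translation":[0,0,0],"roll":0,"gripper":0},{"translation":[0,0,0],"roll":0,"gripper":0}]';python3 -m inch '[{"translation":[0,0,0.15],"roll":0,"gripper":0},{"translation":[0,0,0.2],"roll":0,"gripper":0},{"translation":[0,0,0.2],"roll":0,"gripper":0},{"translation":[0,0,0.2],"roll":0,"gripper":0},{"translation":[0,0,0],"roll":0,"gripper":0},{"translation":[0,0,0],"roll":0,"gripper":0}]'
```

```text
t: 43.95
ee_pos: [0.407, 0.3173, 0.3074]
ee_rot: [0.991, 0.133, -0.001, 0.001]
force: [1.3, -0.5, -0.4]
opening: -0.0003
grasp_force: 0.0
t: 44.55
ee_pos: [0.4087, 0.3155, 0.1594]
ee_rot: [0.991, 0.131, -0.0, 0.001]
force: [0.7, 0.1, 0.8]
opening: -0.0001
grasp_force: 0.0
```

Now I follow the arc from the table, sweeping the door shut.

```bash
python3 -m inch '[{"translation":[0,0.09,0],"roll":0,"gripper":0},{"translation":[0,0.09,0],"roll":0,"gripper":0},{"translation":[-0.027,0.1,0],"roll":0,"gripper":0},{"translation":[-0.018,0.097,0],"roll":0,"gripper":0},{"translation":[-0.009,0.1,0],"roll":0,"gripper":0},{"translation":[0,0.102,0],"roll":0,"gripper":0},{"translation":[0.01,0.104,0],"roll":0,"gripper":0},{"translation":[0.021,0.104,0],"roll":0,"gripper":0}]';python3 -m inch '[{"translation":[0.031,0.104,0],"roll":0,"gripper":0},{"translation":[0.042,0.102,0],"roll":0,"gripper":0},{"translation":[0.053,0.099,0],"roll":0,"gripper":0},{"translation":[0.063,0.095,0],"roll":0,"gripper":0},{"translation":[0,0,0],"roll":0,"gripper":0}]'
```

```text
t: 45.35
ee_pos: [0.4446, 0.1616, 0.1595]
ee_rot: [0.991, 0.131, -0.0, -0.001]
force: [-0.5, -0.0, -0.8]
opening: -0.0001
grasp_force: 0.0
t: 45.85
ee_pos: [0.5035, 0.092, 0.1597]
ee_rot: [0.992, 0.129, 0.001, 0.001]
force: [0.4, -0.0, 0.3]
opening: 0.0002
grasp_force: 0.0
```

```bash
python3 - <<'E'
from door import *
o=observe()['ee_pos'];print(o, tcp(.70,.235,-.002))
t=snap('top','t13.png');s=snap('scene','s13.png')
f=lambda a:cv2.cvtColor(a,cv2.COLOR_RGB2BGR)
g=lambda a,k:cv2.resize(a,None,fx=k,fy=k,interpolation=cv2.INTER_CUBIC)
c=np.zeros((420,790,3),np.uint8);c[:,:390]=g(f(s['frame'])[130:270,250:380],3.0)
c[:,400:790]=g(f(t['frame'])[145:285,185:315],3.0)
cv2.imwrite('pics/s13c.png',c)
E
```

```text
[0.50352841 0.09201178 0.15968181] [0.50259435 0.09245419]
```

View pics/s13c.png

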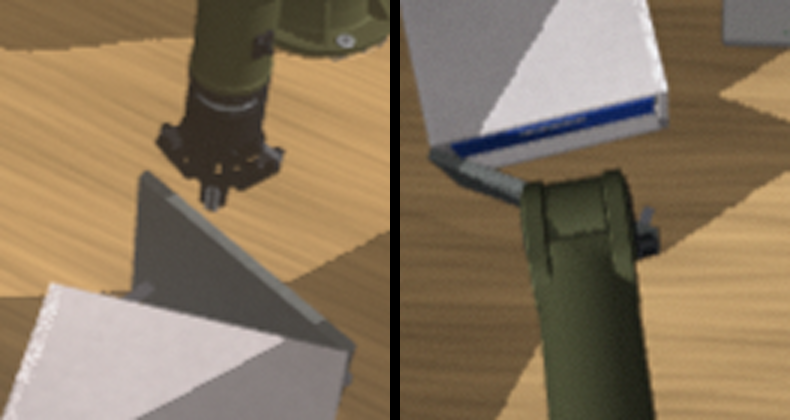

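The door is following the fingers at about 0.7 rad, with its free edge at (147,175), and the tray panel sits inside the opening. I'll continue the push.

```bash
python3 -m inch '[{"translation":[0.073,0.089,0],"roll":0,"gripper":0},{"translation":[0.083,0.083,0],"roll":0,"gripper":0},{"translation":[0.092,0.075,0],"roll":0,"gripper":0},{"translation":[0.101,0.067,0],"roll":0,"gripper":0},{"translation":[0.109,0.057,0],"roll":0,"gripper":0},{"translation":[0.115,0.047,0],"roll":0,"gripper":0},{"translation":[0,0,0],"roll":0,"gripper":0}]'
python3 - <<'E'
from door import *
o=observe()['ee_pos'];print(o)
prev=o[:2]
for th in(.1,.06,.03,0,-.02):
    q=tcp(th,.25);print(th,q,tool(q-prev));prev=q
E
```

```text
t: 46.65
ee_pos: [0.6358, 0.0458, 0.1587]
ee_rot: [0.991, 0.132, 0.0, 0.0]
force: [-0.9, -0.5, 1.0]
opening: -0.0002
grasp_force: 0.0
[0.63582389 0.04581788 0.15873732]
0.1 [0.64323377 0.04178374] [0.031 0.029]
0.06 [0.65377121 0.04266017] [0.052 0.009]
0.03 [0.66165587 0.04360994] [0.039 0.006]
0 [0.66951545 0.04481022] [0.04  0.004]
-0.02 [0.67419922 0.04559364] [0.024 0.002]
```

```bash
python3 -m inch '[{"translation":[0.031,0.029,0],"roll":0,"gripper":0},{"translation":[0.05,0.005,0],"roll":0,"gripper":0},{"translation":[0.04,0.005,0],"roll":0,"gripper":0},{"translation":[0,0,0],"roll":0,"gripper":0}]';python3 -m inch '[{"translation":[0.025,0,0],"roll":0,"gripper":0},{"translation":[0.025,0,0],"roll":0,"gripper":0},{"translation":[0,0,0],"roll":0,"gripper":0},{"translation":[0,0,0],"roll":0,"gripper":0}]'
```

```text
t: 47.05
ee_pos: [0.6585, 0.0441, 0.1589]
ee_rot: [0.991, 0.131, -0.002, -0.0]
force: [-3.0, -0.4, 1.0]
opening: -0.0001
grasp_force: 0.0
t: 47.45
ee_pos: [0.667, 0.0461, 0.1585]
ee_rot: [0.991, 0.131, -0.003, 0.0]
force: [-8.5, -3.6, 1.3]
opening: -0.0004
grasp_force: 0.0
```

```bash
python3 -m inch '[{"translation":[0.015,0,0],"roll":0,"gripper":0},{"translation":[0,0,0],"roll":0,"gripper":0},{"translation":[0,0,0],"roll":0,"gripper":0}]';python3 -m inch '[{"translation":[0.015,0,0],"roll":0,"gripper":0},{"translation":[0,0,0],"roll":0,"gripper":0},{"translation":[0,0,0],"roll":0,"gripper":0}]';python3 -m inch '[{"translation":[0.015,0,0],"roll":0,"gripper":0},{"translation":[0,0,0],"roll":0,"gripper":0},{"translation":[0,0,0],"roll":0,"gripper":0}]'
```

```text
t: 47.75
ee_pos: [0.6669, 0.0459, 0.158]
ee_rot: [0.991, 0.131, -0.007, -0.0]
force: [-17.0, -4.0, 4.6]
opening: -0.0001
grasp_force: 0.0
t: 48.05
ee_pos: [0.6668, 0.0453, 0.1569]
ee_rot: [0.991, 0.131, -0.01, 0.0]
force: [-23.2, -6.0, 4.2]
opening: 0.0003
grasp_force: 0.0
t: 48.35
ee_pos: [0.6667, 0.0445, 0.1556]
ee_rot: [0.991, 0.13, -0.014, 0.001]
force: [-30.6, -8.8, 4.7]
opening: -0.0002
grasp_force: 0.0
```

The door is solid at over 30 N and the position matches shut. I'll retreat and check it with the cameras.

```bash
python3 -m inch '[{"translation":[-0.15,0,0],"roll":0,"gripper":0},{"translation":[-0.25,0,0],"roll":0,"gripper":0},{"translation":[-0.25,0,-0.05],"roll":0,"gripper":0},{"translation":[-0.2,-0.1,-0.2],"roll":0,"gripper":0},{"translation":[0,-0.2,-0.2],"roll":0,"gripper":0},{"translation":[0,-0.22,-0.2],"roll":0,"gripper":0},{"translation":[0,-0.22,0],"roll":0,"gripper":0},{"translation":[0,0,0],"roll":0,"gripper":0}]'
python3 - <<'E'
from door import *
o=observe();print(o['ee_pos'],o['force'])
t=snap('top','t14.png');s=snap('scene','s14.png')
f=lambda x,y,z:np.array([*((.6833+x)*ex+(-.02+y)*ey),z])
F=t['frame'].astype(int)
# front outer line of door top: predicted rows for shut / ajar .055, versus profile
for y in(.05,0,-.06,-.12):
    r=(.14-y)
    print(y,'shut inner',w2px(t,f(0,y,.207)),'outer top',w2px(t,f(-.014,y,.207)),'outer ajar',w2px(t,f(-.014-.055*r,y,.207)))
    u,v=w2px(t,f(0,y,.207)).round().astype(int)
    print(u,v-4,[tuple(map(int,F[k,u])) for k in range(v-4,v+12)])
E
```

```text
t: 49.15
ee_pos: [0.4854, 0.1438, 0.2729]
ee_rot: [0.991, 0.137, 0.001, -0.003]
force: [-0.2, 0.8, -0.8]
opening: -0.0
grasp_force: 0.0
[0.48540807 0.14379905 0.27286567] [-0.18019278  0.80984212 -0.81363548]
0.05 shut inner [220.65405628 186.6043492 ] outer top [221.50776297 190.47436704] outer ajar [221.81030047 191.84582815]
221 183 [(207, 200, 202), (206, 200, 201), (207, 201, 202), (204, 198, 199), (161, 157, 156), (104, 104, 104), (98, 102, 100), (104, 106, 103), (85, 88, 85), (61, 64, 64), (55, 57, 57), (50, 51, 50), (43, 43, 43), (42, 43, 41), (43, 45, 44), (39, 41, 39)]
0 shut inner [234.83780149 183.32179228] outer top [235.71358617 187.17787988] outer ajar [236.1965285  189.30427921]
235 179 [(206, 199, 201), (205, 200, 201), (207, 202, 203), (206, 201, 203), (202, 196, 197), (161, 158, 158), (111, 113, 113), (103, 107, 104), (107, 111, 109), (81, 85, 85), (57, 58, 58), (55, 56, 56), (57, 58, 56), (58, 58, 58), (56, 59, 58), (50, 50, 51)]
-0.06 shut inner [251.77744163 179.40143611] outer top [252.67945777 183.24091845] outer ajar [253.39031718 186.2667314 ]
252 175 [(209, 204, 205), (207, 203, 205), (209, 203, 204), (208, 203, 204), (202, 197, 198), (163, 161, 160), (113, 116, 115), (106, 109, 107), (109, 111, 111), (82, 84, 84), (54, 57, 55), (60, 60, 60), (59, 61, 60), (62, 63, 64), (60, 63, 61), (59, 62, 60)]
-0.12 shut inner [268.62952316 175.50134371] outer top [269.557488   179.32434078] outer ajar [270.50855908 183.2425301 ]
269 172 [(211, 207, 207), (210, 204, 206), (211, 204, 205), (204, 197, 201), (164, 162, 161), (112, 115, 112), (103, 107, 106), (108, 112, 109), (83, 85, 85), (57, 59, 60), (58, 60, 59), (58, 59, 59), (58, 61, 59), (59, 60, 60), (60, 62, 60), (60, 61, 60)]
```

The door's top strip is parallel to the roof edge along its whole width, with no gap, so it is shut and seated. The arm is clear of everything.

```bash
python3 -c "
from cell import hand_in
print(hand_in())"
```

```text
the job is handed in; nothing more can be done
None
```

The job is handed in, with no verdict returned: all three shuttlecocks found went cork up into the wide compartment and the whistle into the narrow one; after that the tray was pushed to about 3 mm from home and the door seated on its catch, but I couldn't see inside the tray again once it was in.

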